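# Open a plaster mould and take it off its model

### The job

Take the plaster mould apart on its foot block, which stays where it is: put the pouring collar over the post of the round stand, set the thick half down in the wide drying cradle and the thin half in the narrow one, both upright and flat on the slats, and leave the wooden vase standing on the block until last. The vase swells in the middle, so draw each half straight out sideways, away from the vase, before lifting it. When both halves are in their cradles, stand the vase upright in the middle of the banding wheel, and never tip it over on the way.

Things in the scene. Friction and masses are not known exactly. Their poses are not given: they have to be found in the camera images.
- collar_mid (a point): Pouring collar: white plaster ring on top of the mould, 60 mm across, 35 mm tall, bore 30 mm right through. Its lowest 5 mm is a spigot 43 mm across, set 5 mm deep in the mouth of the two halves, so it must be lifted straight up. Point: its centre, half-way up (17.5 mm above its lowest face, 12.5 mm above the top of the halves at the start); z up along the bore. 80 g.
- thick_half_mid (a point): Thick mould half, white plaster, 62 mm thick (x), 92 mm long (y), 78 mm tall. From 40 mm above its underside to its top both ends are cut back to ledges, leaving 64 mm along y: grip there. Point: centre of the block, 39 mm above its underside. Parting face 31 mm to -x; draw it out to +x, 35 to 50 mm along the foot block before lifting. 3.5 mm knobs on that face enter the thin half. 0.36 kg.
- thin_half_mid (a point): Thin mould half, like the thick one but 38 mm thick (x), 92 mm long (y), 78 mm tall, with sockets for the knobs. Same ledges at the ends: grip the 64 mm along y, higher than 40 mm above its underside. Point: centre of the block, 39 mm above its underside. Parting face 19 mm to +x; draw it out to -x, 35 to 50 mm before lifting. 0.2 kg.
- model_mid (a point): Model: solid turned wooden vase, 66 mm tall, foot 40 mm across, swelling to 52 mm at 28 mm above its underside, neck 31 mm at 55 mm, rim 36 mm. At the start it stands in the mould and only its round top shows down the bore of the collar. Point: on its axis, 33 mm above its underside; z up. 90 g. Grip it at the swell once it stands free.
- foot_block: Foot block under the mould, white plaster, 112 x 104 x 24 mm, fixed. Origin: on the table below the vase's axis (12 mm off the block's middle). Its flat top, 24 mm up, soaped and slippery, carries the halves; a round pad 39 mm across and 4 mm higher carries the vase. x points from the thin half to the thick half, square to the parting line; y along the parting line.
- wide_cradle: Wide drying cradle for the thick half: low wooden rack of five slats with cleats round them, 96 x 126 mm outside, fixed. Between the cleats: 80 mm along x, 110 mm along y. Origin: on the table below its middle; slats' top 14 mm up, cleats' top 23 mm. y along the slats: the length of the half goes along y, either way round.
- narrow_cradle: Narrow drying cradle for the thin half: low wooden rack of four slats with cleats round them, 72 x 126 mm outside, fixed. Between the cleats: 56 mm along x, 110 mm along y. Origin: on the table below its middle; slats' top 14 mm up, cleats' top 23 mm. y along the slats: the length of the half goes along y, either way round.
- post_stand: Round stand for the collar, fixed: dark wooden disc 90 mm across and 12 mm thick with an upright pale post 13 mm across in the middle, its tip 52 mm above the table. Origin: on the table below its middle; z up.
- wheel_top (a point): Banding wheel: low turntable with a pale round metal head 116 mm across, turned rings on it, and a grey foot that is fixed. Point: centre of the head's upper face, 40 mm above the table; z up. The head can turn, stiffly.
Things that resemble listed ones, but are neither listed nor needed, are in the scene too. Leave any pink or red look-alike of the part that bears collar_mid alone.

How it is judged:
On the way, in this order (a step that is already met when the one before it is completed fails the run):
1. the collar sits over the post of its stand (horizontal distance between collar_mid and post_stand below 0.014 m and z of collar_mid in the frame of post_stand between 0.0245 and 0.0345 m and angle between collar_mid's own z axis and vertical below 0.12 rad), for 0.2 s.
2. both halves are in their own cradles, the vase still upright on the foot block (all of step 1 and x of thick_half_mid in the frame of wide_cradle between -0.013 and 0.013 m and y of thick_half_mid in the frame of wide_cradle between -0.013 and 0.013 m and z of thick_half_mid in the frame of wide_cradle between 0.049 and 0.057 m and angle between each of thick_half_mid, thin_half_mid's own z axis and vertical below 0.08 rad and x of thin_half_mid in the frame of narrow_cradle between -0.013 and 0.013 m and y of thin_half_mid in the frame of narrow_cradle between -0.013 and 0.013 m and z of thin_half_mid in the frame of narrow_cradle between 0.049 and 0.057 m and horizontal distance between model_mid and foot_block below 0.014 m and angle between model_mid's own z axis and vertical below 0.15 rad and height (world z) of model_mid below 0.068 m), for 0.2 s.
3. the vase stands in the middle of the banding wheel (horizontal distance between model_mid and wheel_top below 0.015 m and z of model_mid in the frame of wheel_top between 0.028 and 0.038 m and angle between model_mid's own z axis and vertical below 0.12 rad), for 0.2 s.
At the end, for the whole second after the job is handed in: Collar flat round the post of its stand (within 14 mm of the middle); thick half flat on the slats of the wide cradle, thin half on those of the narrow one (within 13 mm of the middle either way); vase upright within 15 mm of the middle of the wheel; all released and at rest (all of step 1 and all of step 3 and x of thick_half_mid in the frame of wide_cradle between -0.013 and 0.013 m and y of thick_half_mid in the frame of wide_cradle between -0.013 and 0.013 m and z of thick_half_mid in the frame of wide_cradle between 0.049 and 0.057 m and angle between each of thick_half_mid, thin_half_mid's own z axis and vertical below 0.08 rad and x of thin_half_mid in the frame of narrow_cradle between -0.013 and 0.013 m and y of thin_half_mid in the frame of narrow_cradle between -0.013 and 0.013 m and z of thin_half_mid in the frame of narrow_cradle between 0.049 and 0.057 m and linear speed of each of collar, thick_half, thin_half, model below 0.02 m/s and angular speed of each of collar, thick_half, thin_half, model below 0.2 rad/s); the robot touches nothing.
It fails at once if the vase is tipped over (more than 40 degrees) (angle between model_mid's own z axis and vertical above 0.7 rad).
It also fails if it takes over 120 s, if anything falls off the work surface, if the arm or the gripper's body presses on something with over 40 N, if the wrist force passes 120 N, or if a joint passes its speed limit or range.

### The arm

A 6-joint arm with a two-finger parallel gripper is mounted at the origin on a cart in front of the work surface, level with it; the furniture and walls round the work are solid. World frame = base frame: x ahead of the robot, y to its left, z up, the work surface at z = 0. Lengths are in m, angles in rad, forces in N, time in s.
With the tool pointing down it reaches from about 0.3 to 0.75 m from the base axis. Payload 8.5 kg.
Tool frame: the origin (TCP) lies at the very end of the fingers, on their centre line; the grasp point (between the pads) lies 19 mm behind it; z points along the fingers, y is the line along which they close (so a half turn about z gives the same grasp; the last joint's range is limited). The gripper opens to 88 mm and grips with 3 to 60 N. Pads are 18 mm wide; open, the fingers measure 123 mm over their backs; the gripper's body (75 mm by 187 mm) begins 45 mm behind the grasp point.
Start: joints at [1.122, 0.381, 1.297, -0, 1.464, -0.215], TCP at [0.127, 0.535, 0.239] pointing down, gripper open.
Joint ranges: [-3.11, 3.11], [-0.89, 2.33], [0.22, 2.48], [-1.42, 4.56], [0.17, 2.85], [-2.88, 2.88]. Speed limits (rad/s): [2.39, 2.39, 3.14, 3.14, 3.14, 3.14].

### API

Orientations are given as a 3x3 rotation matrix whose columns are the frame's x, y, z axes.
In Python, from rig import robot gives the robot as it stands.
- The arm moves only by the tool arm_command, never from a script. Its argument "commands" is a list of rows, each an object of numbers: "tx", "ty", "tz": the shift along the world's x, y, z in m; "rx", "ry", "rz": the turn, a rotation vector about the world's x, y, z in rad; "gripper": the opening in per cent of the stroke, from 0 (shut) to 100 (fully open). In form: [{"tx": .., "ty": .., "tz": .., "rx": .., "ry": .., "rz": .., "gripper": ..}, ...]. A call has 1 to 5 rows; each row shifts and turns the commanded pose from where the row before left it; what a row does not reach is not made up. A row lasts 1/8 s, in which the tool goes at most 62.5 mm and 10.7 degrees, less where a joint would pass 70% of its speed; a pose out of reach is approached as far as the arm can. A call is refused whole if a number of a shift passes 0.0625 or a number of a turn 0.188, either way. A call with a gripper value outside its range is refused whole. The fingers move at their own pace and stop on an object; "force" is the grip in N (left out, the last holds). Time passes only in rows, so rows that do not move let the fingers close. It gives the time, the measured TCP pose, the force, the opening and the grip force at its end, in the units of the state.
- robot.get_obs(): the state, without advancing time (a new reading comes with each control period).
- robot.read_camera(name): name is "scene" or "top"; returns (picture, depth): 384x512x3 uint8, red, green, blue; 384x512 float32, m along the optical axis (not along the pixel's ray), 0 where there is no reading.
- robot.camera_params(name): a dict with "fx", "fy", "cx", "cy" (pixels), "k1" (the pictures are not rectified: a ray, as slopes to the right and down, at radius r is drawn at 1 + k1 r^2 times it, then the intrinsics apply), "rvec" (rotation vector, rad) and "tvec" (3), from world to camera coordinates, as OpenCV has them. Camera axes: x right, y down, z forward; pixel columns grow to the right and rows downward; lengths in m; the calibration is good to about 2 mm. A picture is of the moment at which its call begins. camera_params takes no time and is no camera call.
- robot.finish_job(): hands the job in; it is judged then, once.
The state is a dict: "time_s": time; "joints": joint angles; "joint_velocities": joint speeds; "joint_torque": joint torques, N m; "tool_pos": TCP position; "tcp_rot": TCP orientation; "ft_force": force on the tool from outside, world axes, zero at the start; "torque": the same for the moment, N m; "opening": opening from 0.0 (shut) to 1.0 (fully open); "grasp_force": force on a finger pad.
Only numpy, scipy, OpenCV 4.12 (cv2) and the standard library are available. Lean on these libraries where they do the work, as an engineer would, in place of code of your own. Each camera call takes 0.05 s, during which the arm holds its last target. There are 200 camera calls.

## Working session

There is one attempt and no reset: what is moved stays moved. The work goes in short steps, Python scripts to look and compute and a tool call to move; the robot and the scene stay as the last step left them, time stands still between calls to the robot, and variables do not carry over. Pictures are saved under pics/ and viewed, at most 16 in all, crops included, and the job is handed in when it is done.

Besides the shell and the picture viewer there is one more tool, called after ">>>" by a JSON object that holds its "api" and its "payload", one argument or row to a line. arm_command: Moves the arm, as the interface text tells. Its arguments: {"type":"object","properties":{"commands":{"type":"array","items":{"type":"object","properties":{"tx":{"type":"number"},"ty":{"type":"number"},"tz":{"type":"number"},"rx":{"type":"number"},"ry":{"type":"number"},"rz":{"type":"number"},"gripper":{"type":"number"}}}},"force":{"type":"number"}},"required":["commands"]}

```bash
mkdir -p pics; cat > h.py <<'E'
import numpy as np, cv2
from rig import robot
def cam(n):
    p=robot.camera_params(n); R=cv2.Rodrigues(np.array(p['rvec'],float))[0]; return p,R,np.array(p['tvec'],float).ravel()
def rays(n,uv):
    p,R,t=cam(n); uv=np.atleast_2d(np.array(uv,float))
    K=np.array([[p['fx'],0,p['cx']],[0,p['fy'],p['cy']],[0,0,1.]])
    q=cv2.undistortPoints(uv[:,None],K,np.array([p['k1'],0,0,0.]))[:,0]
    d=np.c_[q,np.ones(len(q))]@R; return -R.T@t,d   # d per unit depth
def onz(n,uv,z):
    c,d=rays(n,uv); return c+d*((z-c[2])/d[:,2])[:,None]
def cloud(n,depth):
    h,w=depth.shape; v,u=np.mgrid[:h,:w]; c,d=rays(n,np.c_[u.ravel(),v.ravel()])
    return (c+d*depth.ravel()[:,None]).reshape(h,w,3)
def snap(n,name):
    a,d=robot.read_camera(n); cv2.imwrite('pics/%s.png'%name,a[:,:,::-1]); np.savez('pics/%s.npz'%name,a=a,d=d); return a,d
def st():
    o=robot.get_obs(); print(round(o['time_s'],2),np.round(o['tool_pos'],4),np.round(o['tcp_rot'],3).tolist(),np.round(o['ft_force'],1),round(o['opening'],3),o['grasp_force'])
E
python3 - <<'E'
from h import *
for n in('top','scene'):
    a,d=snap(n,n+'0'); p,R,t=cam(n); print(n,p,(-R.T@t).round(3),d.min(),d.max())
st()
E
```

```text
top {'fx': 363.74000258851515, 'fy': 363.74000258851515, 'cx': 258.3711646911061, 'cy': 194.3374153945669, 'k1': -0.021180150068911954, 'rvec': array([ 2.02018369, -2.18719636,  0.23866787]), 'tvec': array([0.03435374, 0.50745309, 1.05759724])} [0.263 0.008 1.144] 0.0 2.1186702
scene {'fx': 467.96439116211894, 'fy': 467.96439116211894, 'cx': 252.898379087223, 'cy': 195.40681378389115, 'k1': -0.16628549668237608, 'rvec': array([ 2.20576864, -0.72596039,  0.30862913]), 'tvec': array([-0.39577256,  0.26062899,  1.2188357 ])} [-0.103 -0.832  1.004] 0.0 3.0022357
0.1 [0.1273 0.5348 0.2382] [[-0.973, 0.232, -0.001], [0.232, 0.973, -0.001], [0.0, -0.001, -1.0]] [ 0.5  0.1 -0.1] 1.0 0.0
```

View pics/top0.png

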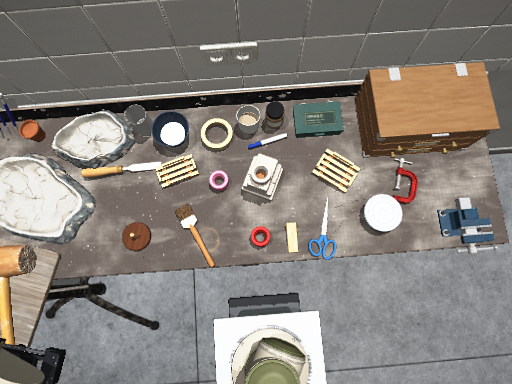

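View pics/scene0.png

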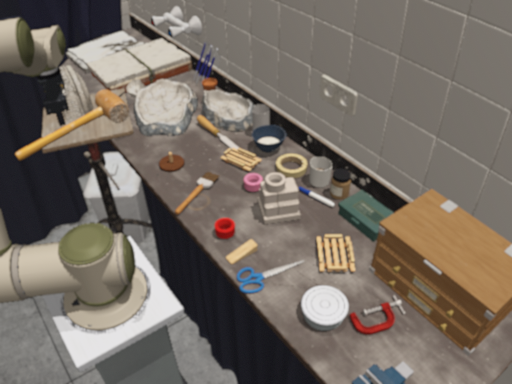

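The top view shows the mould at (263,177), cradles at (177,170) and (337,170), the post stand at (136,236) and the wheel at (383,212). Red and pink rings at (260,237) and (218,181) are look-alikes. Next I'll zoom in and measure.

```bash
python3 - <<'E'
from h import *
z=np.load('pics/top0.npz');a,d=z['a'],z['d']
def crop(x,y,w,h,s): return cv2.resize(a[y:y+h,x:x+w],(w*s,h*s),interpolation=cv2.INTER_CUBIC)
c1=crop(150,145,60,50,5);c2=crop(307,145,60,50,5);c3=crop(233,145,60,60,5);c4=crop(353,187,60,60,5)
im=np.vstack([np.hstack([c1,c2]),np.hstack([c3,c4])])
cv2.imwrite('pics/c0.png',im[:,:,::-1])
P=cloud('top',d)
for nm,u,v in [('collar',263,174),('mould',263,177),('c1',177,170),('c2',337,170),('stand',136,236),('wheel',383,212)]:
    print(nm,P[v,u].round(4))
# wheel & stand fits
def comp(m,u,v):
    n,l,s,c=cv2.connectedComponentsWithStats(m.astype(np.uint8)); k=l[v,u]
    return l==k
hsv=cv2.cvtColor(a,cv2.COLOR_RGB2HSV)
H=P[:,:,2]
for nm,u,v,z0 in [('wheel',383,212,.04),('stand',131,241,.012)]:
    m=(abs(H-z0)<.006)&(d>0)
    if nm=='stand': m=(hsv[:,:,1]>110)&(np.hypot(P[:,:,0]-P[v,u,0],P[:,:,1]-P[v,u,1])<.08)
    m=comp(m,u,v); cs=max(cv2.findContours(m.astype(np.uint8),0,1)[0],key=cv2.contourArea)
    e=cv2.fitEllipse(cs); print(nm,m.sum(),e,onz('top',e[0],z0).round(4),'scale px/m',363.74/d[v,u])
for nm,u,v in [('c1',177,170),('c2',337,170)]:
    m=(hsv[:,:,1]>60)&(hsv[:,:,2]>120)&(hsv[:,:,0]<30); box=np.zeros_like(m);box[v-30:v+30,u-28:u+28]=1
    m&=box>0
    m=cv2.morphologyEx(m.astype(np.uint8),3,np.ones((7,7)));m=comp(m,u,v)
    cs=max(cv2.findContours(m.astype(np.uint8),0,1)[0],key=cv2.contourArea)
    uv=cs[:,0].astype(float); Q=onz('top',uv,.023)[:,:2]
    r=cv2.minAreaRect(Q.astype(np.float32)); print(nm,r)
st()
E
```

```text
collar [ 0.5623 -0.0244  0.0908]
mould [ 0.5528 -0.0236  0.0913]
c1 [ 0.6247  0.2532 -0.0012]
c2 [ 0.58   -0.2677  0.0079]
stand [0.4147 0.3812 0.023 ]
wheel [ 0.4256 -0.383   0.0437]
wheel 1007 ((382.7768249511719, 212.46388244628906), (34.420684814453125, 37.367698669433594), 134.3818817138672) [[ 0.4247 -0.3834  0.04  ]] scale px/m 326.7085
stand 619 ((136.10838317871094, 236.11993408203125), (26.57181167602539, 28.43121910095215), 50.943084716796875) [[0.4158 0.3846 0.012 ]] scale px/m 322.3575
c1 ((0.6181741952896118, 0.25130245089530945), (0.07566741108894348, 0.12685194611549377), 17.408565521240234)
c2 ((0.5788025856018066, -0.26122531294822693), (0.12805968523025513, 0.1003575474023819), 52.288516998291016)
0.1 [0.1273 0.5348 0.2382] [[-0.973, 0.232, -0.001], [0.232, 0.973, -0.001], [0.0, -0.001, -1.0]] [ 0.5  0.1 -0.1] 1.0 0.0
```

View pics/c0.png

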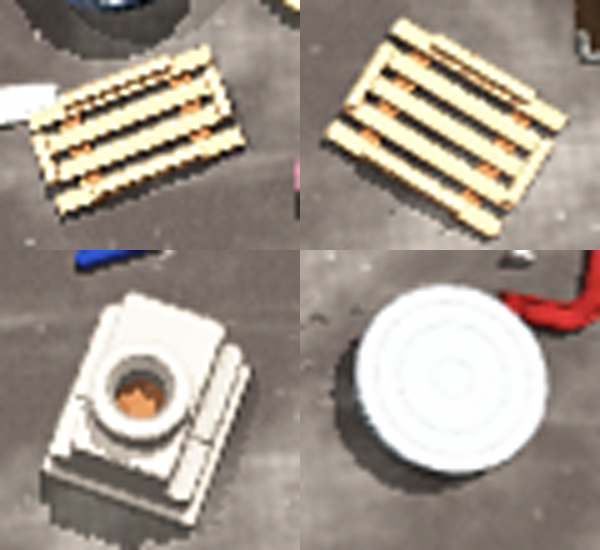

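```bash
python3 - <<'E'
from h import *
z=np.load('pics/top0.npz');a,d=z['a'],z['d'];P=cloud('top',d);H=P[:,:,2]
near=np.hypot(P[:,:,0]-.555,P[:,:,1]+.025)<.12
for nm,lo,hi,zz in [('collar',.122,.142,.132),('tops',.092,.117,.102),('ledge',.055,.072,.064)]:
    m=((H>lo)&(H<hi)&near&(d>0)).astype(np.uint8)
    cs=max(cv2.findContours(m,0,1)[0],key=cv2.contourArea); uv=cs[:,0].astype(float)
    Q=onz('top',uv,zz)[:,:2].astype(np.float32)
    print(nm,m.sum(),np.median(H[m>0]).round(4),cv2.minAreaRect(Q),cv2.boxPoints(cv2.minAreaRect(Q)).round(4).tolist())
    if nm=='collar': print(cv2.minEnclosingCircle(Q),onz('top',cv2.fitEllipse(cs)[0],zz))
# whole-mould outline silhouette directions
m=((H>.016)&near&(d>0)).astype(np.uint8);cs=max(cv2.findContours(m,0,1)[0],key=cv2.contourArea)
ap=cv2.approxPolyDP(cs,3,True)[:,0].astype(float);print(ap.tolist());print(onz('top',ap,.024).round(4)[:,:2].tolist())
g=cv2.resize(a[150:205,235:291],(784,770)[:1]+(588,)) if 0 else cv2.resize(a[152:202,233:293],(720,600),interpolation=cv2.INTER_CUBIC)
cv2.imwrite('pics/c1.png',g[:,:,::-1])
E
```

```text
collar 227 0.1291 ((0.5556735396385193, -0.017699193209409714), (0.05786827206611633, 0.057098619639873505), 85.40798950195312) [[0.5249000191688538, -0.04430000111460686], [0.5817999839782715, -0.04879999905824661], [0.5863999724388123, 0.008899999782443047], [0.5295000076293945, 0.013399999588727951]]
((0.5551948547363281, -0.01731484942138195), 0.030543392524123192) [[ 0.55524208 -0.01699341  0.132     ]]
tops 422 0.0999 ((0.5661725401878357, -0.02194797992706299), (0.06410916894674301, 0.10302278399467468), 65.21115112304688) [[0.5059999823570251, -0.029500000178813934], [0.5995000004768372, -0.07259999960660934], [0.6263999938964844, -0.014399999752640724], [0.532800018787384, 0.02879999950528145]]
ledge 273 0.0622 ((0.5453368425369263, -0.05086655169725418), (0.04888251796364784, 0.11091591417789459), 43.730613708496094) [[0.489300012588501, -0.027699999511241913], [0.5659999847412109, -0.10779999941587448], [0.6013000011444092, -0.07400000095367432], [0.5246999859809875, 0.006099999882280827]]
[[258.0, 154.0], [242.0, 189.0], [271.0, 200.0], [282.0, 168.0], [277.0, 160.0]]
[[0.6496, -0.0157], [0.5374, 0.0439], [0.4946, -0.0445], [0.5963, -0.0888], [0.6243, -0.0752]]
```

View pics/c1.png

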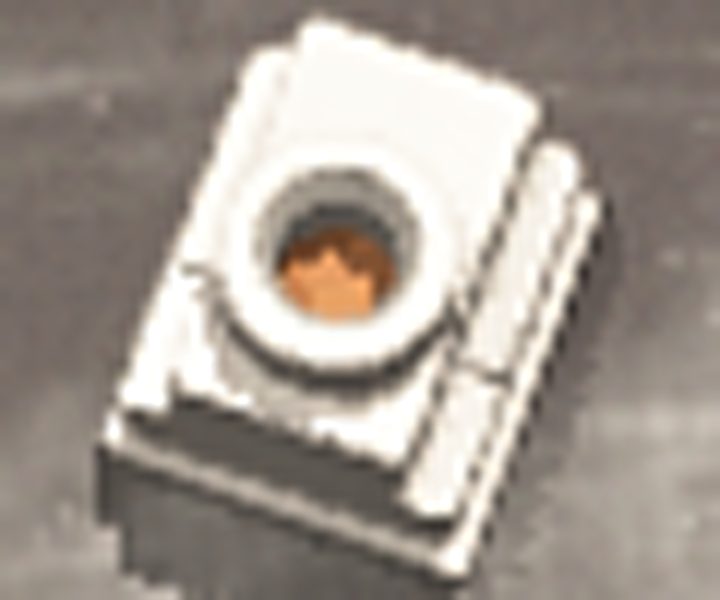

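The close-up confirms the layout. The parting line runs from (190,270) to (500,375), with the thick half above it (+x) and the thin half below. The narrow cradle has 4 slats and is on the left; the wide one is on the right. Foot-block x points at about -24.7° and the vase axis is at (0.555,-0.017). I'll go for the collar.

>>> {"api": "arm_command", "payload": {
  "commands": [
    {"tx": 0.0357, "ty": -0.046, "tz": -0.003, "rz": -0.05, "gripper": 100},
    {"tx": 0.0357, "ty": -0.046, "tz": -0.003, "rz": -0.05},
    {"tx": 0.0357, "ty": -0.046, "tz": -0.003, "rz": -0.05},
    {"tx": 0.0357, "ty": -0.046, "tz": -0.003, "rz": -0.047},
    {"tx": 0.0357, "ty": -0.046, "tz": -0.003}
  ],
  "force": 20
}}

```text
schema error: expected keys tx, ty, tz, rx, ry, rz, gripper
```

>>> {"api": "arm_command", "payload": {
  "commands": [
    {"tx": 0.0357, "ty": -0.046, "tz": -0.003},
    {"tx": 0.0357, "ty": -0.046, "tz": -0.003},
    {"tx": 0.0357, "ty": -0.046, "tz": -0.003},
    {"tx": 0.0357, "ty": -0.046, "tz": -0.003},
    {"tx": 0.0357, "ty": -0.046, "tz": -0.003}
  ]
}}

```text
schema error: expected keys tx, ty, tz, rx, ry, rz, gripper
```

```bash
cat > to.py <<'E'
import sys
from h import *
x,y,ang=map(float,sys.argv[1:4]); o=robot.get_obs(); p=o['tool_pos']; R=np.array(o['tcp_rot'])
st(); a=np.degrees(np.arctan2(R[1,1],R[0,1])); print('yang',a.round(2),'need',np.round([x-p[0],y-p[1]],4),'rz',np.radians((ang-a+90)%180-90).round(4),'tilt',R[:2,2].round(4))
E
python3 to.py .5553 -.0172 65.3
```

```text
0.1 [0.1273 0.5348 0.2382] [[-0.973, 0.232, -0.001], [0.232, 0.973, -0.001], [0.0, -0.001, -1.0]] [ 0.5  0.1 -0.1] 1.0 0.0
yang 76.6 need [ 0.428 -0.552] rz -0.1973 tilt [-0.0005 -0.0012]
```

All keys needed in every row.

>>> {"api": "arm_command", "payload": {
  "commands": [
    {"tx": 0.0357, "ty": -0.046, "tz": -0.003, "rx": 0, "ry": 0, "rz": -0.05, "gripper": 100},
    {"tx": 0.0357, "ty": -0.046, "tz": -0.003, "rx": 0, "ry": 0, "rz": -0.05, "gripper": 100},
    {"tx": 0.0357, "ty": -0.046, "tz": -0.003, "rx": 0, "ry": 0, "rz": -0.05, "gripper": 100},
    {"tx": 0.0357, "ty": -0.046, "tz": -0.003, "rx": 0, "ry": 0, "rz": -0.047, "gripper": 100},
    {"tx": 0.0357, "ty": -0.046, "tz": -0.003, "rx": 0, "ry": 0, "rz": 0, "gripper": 100}
  ],
  "force": 20
}}

```text
time_s: 0.72
tool_pos: [0.3066, 0.3034, 0.2236]
tcp_rot: [[-0.909, 0.418, -0.0], [0.418, 0.909, -0.0], [0.0, -0.0, -1.0]]
ft_force: [0.4, 0.2, -0.7]
opening: 1.001
grasp_force: 0.0
```

>>> {"api": "arm_command", "payload": {
  "commands": [
    {"tx": 0.0357, "ty": -0.046, "tz": -0.003, "rx": 0, "ry": 0, "rz": 0, "gripper": 100},
    {"tx": 0.0357, "ty": -0.046, "tz": -0.003, "rx": 0, "ry": 0, "rz": 0, "gripper": 100},
    {"tx": 0.0357, "ty": -0.046, "tz": -0.003, "rx": 0, "ry": 0, "rz": 0, "gripper": 100},
    {"tx": 0.0357, "ty": -0.046, "tz": -0.003, "rx": 0, "ry": 0, "rz": 0, "gripper": 100},
    {"tx": 0.0357, "ty": -0.046, "tz": -0.003, "rx": 0, "ry": 0, "rz": 0, "gripper": 100}
  ]
}}

```text
time_s: 1.35
tool_pos: [0.4852, 0.0732, 0.2085]
tcp_rot: [[-0.909, 0.418, -0.0], [0.418, 0.909, 0.0], [0.0, -0.0, -1.0]]
ft_force: [0.7, 1.0, -0.4]
opening: 1.0
grasp_force: 0.0
```

```bash
python3 to.py .5553 -.0172 65.3
```

```text
1.35 [0.4852 0.0732 0.2085] [[-0.909, 0.418, -0.0], [0.418, 0.909, 0.0], [0.0, -0.0, -1.0]] [ 0.7  1.  -0.4] 1.0 0.0
yang 65.3 need [ 0.0701 -0.0904] rz 0.0 tilt [-0.0003  0.0001]
```

>>> {"api": "arm_command", "payload": {
  "commands": [
    {"tx": 0.0351, "ty": -0.0452, "tz": 0, "rx": 0, "ry": 0, "rz": 0, "gripper": 100},
    {"tx": 0.035, "ty": -0.0452, "tz": 0, "rx": 0, "ry": 0, "rz": 0, "gripper": 100},
    {"tx": 0, "ty": 0, "tz": -0.05, "rx": 0, "ry": 0, "rz": 0, "gripper": 100},
    {"tx": 0, "ty": 0, "tz": -0.035, "rx": 0, "ry": 0, "rz": 0, "gripper": 100},
    {"tx": 0, "ty": 0, "tz": -0.0155, "rx": 0, "ry": 0, "rz": 0, "gripper": 100}
  ]
}}

```text
time_s: 1.98
tool_pos: [0.5535, -0.0154, 0.1059]
tcp_rot: [[-0.908, 0.418, -0.004], [0.418, 0.908, 0.001], [0.004, -0.001, -1.0]]
ft_force: [0.3, -0.0, 0.5]
opening: 0.999
grasp_force: 0.0
```

>>> {"api": "arm_command", "payload": {
  "commands": [
    {"tx": 0, "ty": 0, "tz": 0, "rx": 0, "ry": 0, "rz": 0, "gripper": 50},
    {"tx": 0, "ty": 0, "tz": 0, "rx": 0, "ry": 0, "rz": 0, "gripper": 50},
    {"tx": 0, "ty": 0, "tz": 0, "rx": 0, "ry": 0, "rz": 0, "gripper": 50},
    {"tx": 0, "ty": 0, "tz": 0, "rx": 0, "ry": 0, "rz": 0, "gripper": 50},
    {"tx": 0, "ty": 0, "tz": 0, "rx": 0, "ry": 0, "rz": 0, "gripper": 50}
  ],
  "force": 15
}}

```text
time_s: 2.6
tool_pos: [0.5549, -0.0154, 0.1091]
tcp_rot: [[-0.909, 0.418, 0.002], [0.418, 0.909, -0.0], [-0.002, 0.0, -1.0]]
ft_force: [-1.1, -0.7, 5.7]
opening: 0.686
grasp_force: 15.0
```

>>> {"api": "arm_command", "payload": {
  "commands": [
    {"tx": 0, "ty": 0, "tz": 0.005, "rx": 0, "ry": 0, "rz": 0, "gripper": 50},
    {"tx": 0, "ty": 0, "tz": 0.01, "rx": 0, "ry": 0, "rz": 0, "gripper": 50},
    {"tx": 0, "ty": 0, "tz": 0.02, "rx": 0, "ry": 0, "rz": 0, "gripper": 50},
    {"tx": 0, "ty": 0, "tz": 0.035, "rx": 0, "ry": 0, "rz": 0, "gripper": 50},
    {"tx": 0, "ty": 0, "tz": 0.01, "rx": 0, "ry": 0, "rz": 0, "gripper": 50}
  ]
}}

```text
time_s: 3.22
tool_pos: [0.5551, -0.0155, 0.1903]
tcp_rot: [[-0.909, 0.418, 0.004], [0.418, 0.909, -0.001], [-0.004, 0.001, -1.0]]
ft_force: [0.5, -0.1, -1.3]
opening: 0.686
grasp_force: 15.0
```

```bash
python3 to.py .416 .385 65.3; python3 - <<'E'
from h import *
a,d=snap('scene','s1'); b,e=snap('top','t1')
A=cv2.resize(a[120:270,200:350],(450,450));B=cv2.resize(b[140:215,225:300],(450,450))[:, :340]
cv2.imwrite('pics/c2.png',np.hstack([A,B])[:,:,::-1])
E
```

```text
3.23 [ 0.5551 -0.0155  0.1903] [[-0.909, 0.418, 0.004], [0.418, 0.909, -0.001], [-0.004, 0.001, -1.0]] [ 0.5 -0.1 -1.3] 0.686 15.000045346096158
yang 65.32 need [-0.1391  0.4005] rz -0.0003 tilt [ 0.0035 -0.0009]
```

View pics/c2.png

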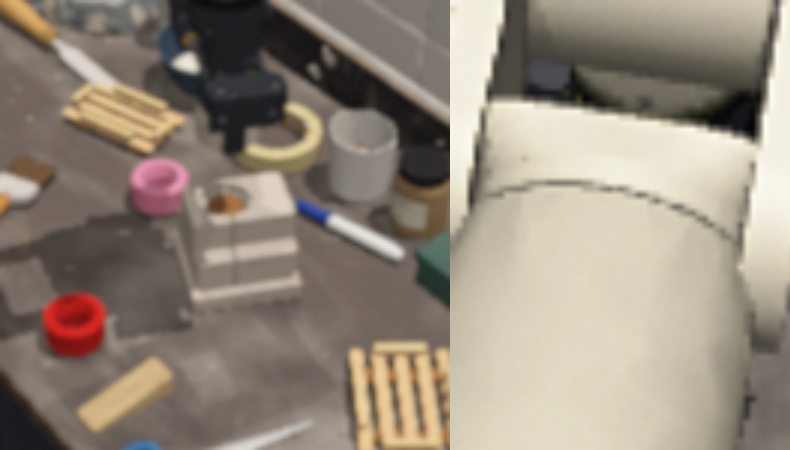

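```bash
python3 - <<'E'
from h import *
a=np.load('pics/s1.npz')['a']
cv2.imwrite('pics/c3.png',cv2.resize(a[60:240,170:410],(800,600),interpolation=cv2.INTER_CUBIC)[:,:,::-1])
E
```

```text
(no output)
```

View pics/c3.png

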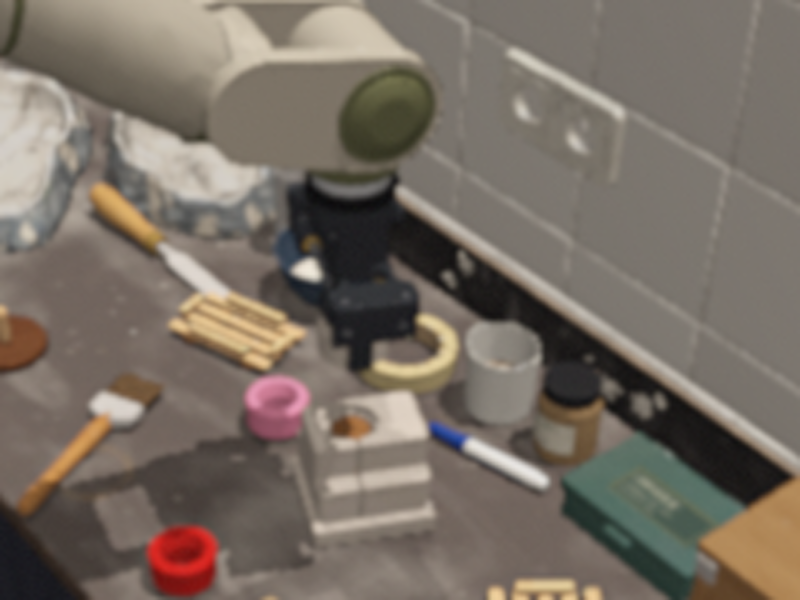

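```bash
python3 - <<'E'
from h import *
z=np.load('pics/s1.npz');a,d=z['a'],z['d'];p,R,t=cam('scene')
K=np.array([[p['fx'],0,p['cx']],[0,p['fy'],p['cy']],[0,0,1.]])
X=np.array([[.5551,-.0155,.1903],[.5551,-.0155,.132],[.568,.013,.19],[.543,-.043,.19]])
uv=cv2.projectPoints(X,p['rvec'],p['tvec'],K,np.array([p['k1'],0,0,0.]))[0][:,0];print(uv.round(0).tolist())
P=cloud('scene',d)
for v in range(120,186,4): print(v,[ '%.3f,%.3f,%.3f'%tuple(P[v,u]) if d[v,u] else '-' for u in range(262,302,6)])
E
```

```text
[[274.0, 162.0], [274.0, 178.0], [271.0, 155.0], [277.0, 168.0]]
120 ['0.521,-0.005,0.337', '0.520,-0.032,0.352', '0.532,-0.041,0.352', '0.542,-0.053,0.354', '0.561,-0.054,0.348', '0.840,0.239,0.089', '0.851,0.220,0.095']
124 ['0.553,0.038,0.290', '0.516,-0.036,0.343', '0.529,-0.045,0.343', '0.541,-0.055,0.344', '0.554,-0.062,0.342', '0.843,0.242,0.070', '0.849,0.216,0.081']
128 ['0.553,0.038,0.277', '0.511,-0.043,0.337', '0.524,-0.051,0.336', '0.540,-0.056,0.332', '0.844,0.275,0.034', '0.846,0.244,0.050', '0.841,0.207,0.072']
132 ['0.546,0.029,0.271', '0.528,-0.021,0.306', '0.525,-0.050,0.322', '0.541,-0.056,0.319', '0.841,0.271,0.019', '0.839,0.236,0.039', '0.839,0.203,0.057']
136 ['0.546,0.029,0.258', '0.524,-0.027,0.298', '0.526,-0.050,0.310', '0.541,-0.056,0.307', '0.555,-0.064,0.305', '0.841,0.237,0.020', '0.842,0.205,0.038']
140 ['0.741,0.287,0.016', '0.522,-0.030,0.288', '0.527,-0.049,0.296', '0.538,-0.060,0.297', '0.551,-0.069,0.297', '0.834,0.227,0.011', '0.838,0.200,0.025']
144 ['0.695,0.226,0.053', '0.526,-0.024,0.269', '0.523,-0.054,0.288', '0.765,0.213,0.031', '0.542,-0
[... 924 characters left out ...]
-0.059,0.202', '0.720,0.122,0.001', '0.737,0.111,0.000', '0.757,0.102,-0.004']
172 ['0.640,0.153,0.002', '0.658,0.143,-0.000', '0.678,0.135,-0.005', '0.682,0.108,0.011', '0.689,0.085,0.022', '0.707,0.075,0.020', '0.720,0.061,0.023']
176 ['0.630,0.140,-0.002', '0.646,0.127,-0.001', '0.661,0.114,0.000', '0.683,0.109,-0.008', '0.691,0.087,0.003', '0.705,0.073,0.005', '0.721,0.060,0.006']
180 ['0.617,0.123,-0.001', '0.631,0.108,0.001', '0.571,0.002,0.103', '0.588,-0.006,0.100', '0.603,-0.016,0.099', '0.616,-0.029,0.101', '0.713,0.050,-0.001']
184 ['0.534,0.013,0.099', '0.552,0.007,0.094', '0.567,-0.004,0.094', '0.582,-0.014,0.093', '0.592,-0.030,0.098', '0.604,-0.043,0.101', '0.696,0.030,0.004']
```

```bash
python3 - <<'E'
from h import *
z=np.load('pics/s1.npz');a,d=z['a'],z['d'];P=cloud('scene',d)
for v in (158,162,165,168,171): print(v,[(u,a[v,u].tolist(),P[v,u].round(3).tolist()) for u in range(262,284,3)])
b=np.load('pics/scene0.npz')['a']
df=np.abs(a.astype(int)-b).sum(2)>90
n,l,s,c=cv2.connectedComponentsWithStats(df.astype(np.uint8))
print([(s[i].tolist(),c[i].round().tolist()) for i in range(1,n) if s[i,4]>25])
E
```

```text
158 [(262, [133, 120, 109], [0.691, 0.221, -0.003]), (265, [115, 105, 96], [0.531, -0.005, 0.208]), (268, [101, 93, 85], [0.533, -0.017, 0.215]), (271, [30, 28, 32], [0.487, -0.088, 0.279]), (274, [41, 40, 42], [0.499, -0.085, 0.272]), (277, [28, 30, 32], [0.504, -0.091, 0.273]), (280, [30, 29, 33], [0.517, -0.088, 0.266]), (283, [31, 30, 33], [0.521, -0.095, 0.268])]
162 [(262, [146, 135, 125], [0.671, 0.195, 0.005]), (265, [119, 109, 100], [0.526, -0.012, 0.201]), (268, [101, 93, 85], [0.529, -0.022, 0.206]), (271, [32, 31, 33], [0.49, -0.084, 0.263]), (274, [31, 30, 33], [0.499, -0.085, 0.259]), (277, [29, 29, 32], [0.506, -0.089, 0.258]), (280, [29, 28, 31], [0.513, -0.093, 0.258]), (283, [87, 79, 72], [0.522, -0.094, 0.253])]
165 [(262, [152, 140, 131], [0.665, 0.186, 0.0]), (265, [130, 119, 110], [0.529, -0.008, 0.186]), (268, [111, 102, 93], [0.528, -0.023, 0.196]), (271, [115, 105, 96], [0.533, -0.03, 0.198]), (274, [78, 71, 66], [0.525, -0.054, 0.217]), (277, [28, 29, 30], [0.531, -0.06, 0.218]), (280, [35, 34, 33], [0.54, -0.061, 0.215]), (283, [136, 126, 114], [0.56, -0.05
[... 813 characters left out ...]
, 17, 69, 109, 3232], [35.0, 58.0]), ([95, 76, 10, 10, 26], [99.0, 80.0]), ([239, 81, 61, 109, 1941], [277.0, 130.0]), ([100, 88, 26, 23, 389], [112.0, 98.0]), ([84, 107, 18, 17, 140], [92.0, 115.0]), ([98, 112, 22, 25, 351], [107.0, 126.0]), ([54, 140, 58, 91, 3280], [83.0, 187.0]), ([178, 191, 86, 43, 1787], [224.0, 213.0]), ([263, 191, 8, 5, 28], [266.0, 193.0]), ([176, 204, 10, 8, 35], [180.0, 208.0]), ([0, 209, 74, 109, 3095], [37.0, 271.0]), ([110, 232, 27, 72, 859], [125.0, 260.0]), ([72, 261, 37, 19, 295], [90.0, 270.0]), ([102, 272, 19, 10, 133], [111.0, 276.0]), ([78, 283, 42, 21, 541], [98.0, 294.0]), ([0, 288, 32, 15, 153], [15.0, 297.0]), ([71, 304, 50, 20, 496], [94.0, 315.0])]
```

>>> {"api": "arm_command", "payload": {
  "commands": [
    {"tx": -0.0199, "ty": 0.0572, "tz": 0, "rx": 0, "ry": 0, "rz": 0, "gripper": 50},
    {"tx": -0.0199, "ty": 0.0572, "tz": 0, "rx": 0, "ry": 0, "rz": 0, "gripper": 50},
    {"tx": -0.0199, "ty": 0.0572, "tz": 0, "rx": 0, "ry": 0, "rz": 0, "gripper": 50},
    {"tx": -0.0199, "ty": 0.0572, "tz": 0, "rx": 0, "ry": 0, "rz": 0, "gripper": 50},
    {"tx": -0.0199, "ty": 0.0572, "tz": 0, "rx": 0, "ry": 0, "rz": 0, "gripper": 50}
  ]
}}

```text
time_s: 3.95
tool_pos: [0.4537, 0.2721, 0.1869]
tcp_rot: [[-0.909, 0.418, -0.002], [0.418, 0.909, -0.001], [0.002, -0.002, -1.0]]
ft_force: [1.3, -0.4, -1.8]
opening: 0.687
grasp_force: 15.0
```

>>> {"api": "arm_command", "payload": {
  "commands": [
    {"tx": -0.0198, "ty": 0.0572, "tz": 0, "rx": 0, "ry": 0, "rz": 0, "gripper": 50},
    {"tx": -0.0198, "ty": 0.0573, "tz": 0, "rx": 0, "ry": 0, "rz": 0, "gripper": 50},
    {"tx": 0, "ty": 0, "tz": -0.05, "rx": 0, "ry": 0, "rz": 0, "gripper": 50},
    {"tx": 0, "ty": 0, "tz": -0.03, "rx": 0, "ry": 0, "rz": 0, "gripper": 50},
    {"tx": 0, "ty": 0, "tz": 0, "rx": 0, "ry": 0, "rz": 0, "gripper": 50}
  ]
}}

```text
time_s: 4.58
tool_pos: [0.414, 0.3844, 0.1054]
tcp_rot: [[-0.909, 0.417, -0.006], [0.417, 0.909, -0.003], [0.004, -0.005, -1.0]]
ft_force: [0.5, 0.7, -0.8]
opening: 0.686
grasp_force: 15.0
```

```bash
python3 to.py .416 .385 65.3; python3 - <<'E'
from h import *
a,d=snap('scene','s2'); b,e=snap('top','t2')
A=cv2.resize(a[120:190,130:220],(450,350),interpolation=2);B=cv2.resize(b[205:275,101:171],(350,350),interpolation=2)
cv2.imwrite('pics/c4.png',np.hstack([A,B])[:,:,::-1])
# post tip from initial scene
z=np.load('pics/scene0.npz')['a'];y=np.load('pics/top0.npz')['a']
p,R,t=cam('scene');K=np.array([[p['fx'],0,p['cx']],[0,p['fy'],p['cy']],[0,0,1.]])
print(cv2.projectPoints(np.array([[.416,.385,.052],[.416,.385,.012]]),p['rvec'],p['tvec'],K,np.array([p['k1'],0,0,0.]))[0].round(1).tolist())
for c,im,(u,v) in (('scene',z,(171,158)),('top',y,(136,236))):
    s=im[v-16:v+16,u-16:u+16]; hs=cv2.cvtColor(s,cv2.COLOR_RGB2HSV); m=(s[:,:,0]>150)&(hs[:,:,1]>50); yy,xx=np.nonzero(m); print(c,m.sum(),xx.min()+u-16,xx.max()+u-16,yy.min()+v-16,yy.max()+v-16, onz(c,[xx.mean()+u-16,yy.min()+v-16],.052))
E
```

```text
4.58 [0.414  0.3844 0.1054] [[-0.909, 0.417, -0.006], [0.417, 0.909, -0.003], [0.004, -0.005, -1.0]] [ 0.5  0.7 -0.8] 0.686 14.999990751966834
yang 65.33 need [0.002  0.0006] rz -0.0005 tilt [-0.0057 -0.0034]
[[[169.2, 151.6]], [[170.7, 160.8]]]
scene 13 168 171 151 154 [[0.41866247 0.38725956 0.052     ]]
top 16 130 134 233 236 [[0.4209412  0.38495029 0.052     ]]
```

View pics/c4.png

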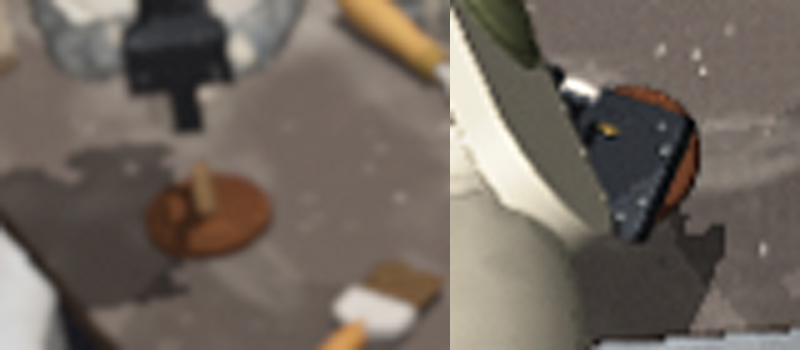

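>>> {"api": "arm_command", "payload": {
  "commands": [
    {"tx": 0.002, "ty": 0.001, "tz": -0.02, "rx": 0, "ry": 0, "rz": 0, "gripper": 50},
    {"tx": 0, "ty": 0, "tz": -0.025, "rx": 0, "ry": 0, "rz": 0, "gripper": 50},
    {"tx": 0, "ty": 0, "tz": -0.02, "rx": 0, "ry": 0, "rz": 0, "gripper": 50},
    {"tx": 0, "ty": 0, "tz": -0.014, "rx": 0, "ry": 0, "rz": 0, "gripper": 50},
    {"tx": 0, "ty": 0, "tz": 0, "rx": 0, "ry": 0, "rz": 0, "gripper": 50}
  ]
}}

```text
time_s: 5.3
tool_pos: [0.4176, 0.3861, 0.0293]
tcp_rot: [[-0.909, 0.418, -0.0], [0.418, 0.909, -0.0], [0.0, -0.0, -1.0]]
ft_force: [-0.2, 0.3, -0.9]
opening: 0.687
grasp_force: 15.0
```

>>> {"api": "arm_command", "payload": {
  "commands": [
    {"tx": 0, "ty": 0, "tz": -0.002, "rx": 0, "ry": 0, "rz": 0, "gripper": 50},
    {"tx": 0, "ty": 0, "tz": -0.002, "rx": 0, "ry": 0, "rz": 0, "gripper": 50},
    {"tx": 0, "ty": 0, "tz": 0, "rx": 0, "ry": 0, "rz": 0, "gripper": 50}
  ]
}}

```text
time_s: 5.68
tool_pos: [0.4175, 0.3862, 0.0255]
tcp_rot: [[-0.909, 0.418, 0.0], [0.418, 0.909, 0.0], [-0.0, 0.0, -1.0]]
ft_force: [0.0, -0.0, -0.4]
opening: 0.681
grasp_force: 15.0
```

>>> {"api": "arm_command", "payload": {
  "commands": [
    {"tx": 0, "ty": 0, "tz": -0.001, "rx": 0, "ry": 0, "rz": 0, "gripper": 50},
    {"tx": 0, "ty": 0, "tz": -0.001, "rx": 0, "ry": 0, "rz": 0, "gripper": 50},
    {"tx": 0, "ty": 0, "tz": 0, "rx": 0, "ry": 0, "rz": 0, "gripper": 50}
  ]
}}

```text
time_s: 6.05
tool_pos: [0.4175, 0.3862, 0.0241]
tcp_rot: [[-0.909, 0.418, 0.001], [0.418, 0.909, 0.0], [-0.0, 0.001, -1.0]]
ft_force: [-2.0, -0.8, 6.2]
opening: 0.684
grasp_force: 15.0
```

>>> {"api": "arm_command", "payload": {
  "commands": [
    {"tx": 0, "ty": 0, "tz": 0, "rx": 0, "ry": 0, "rz": 0, "gripper": 100},
    {"tx": 0, "ty": 0, "tz": 0, "rx": 0, "ry": 0, "rz": 0, "gripper": 100},
    {"tx": 0, "ty": 0, "tz": 0, "rx": 0, "ry": 0, "rz": 0, "gripper": 100},
    {"tx": 0, "ty": 0, "tz": 0.03, "rx": 0, "ry": 0, "rz": 0, "gripper": 100},
    {"tx": 0, "ty": 0, "tz": 0.06, "rx": 0, "ry": 0, "rz": 0, "gripper": 100}
  ]
}}

```text
time_s: 6.68
tool_pos: [0.4166, 0.3855, 0.1124]
tcp_rot: [[-0.909, 0.418, -0.004], [0.418, 0.909, -0.003], [0.003, -0.004, -1.0]]
ft_force: [1.1, -0.6, -0.8]
opening: 0.999
grasp_force: 0.0
```

>>> {"api": "arm_command", "payload": {
  "commands": [
    {"tx": 0, "ty": 0, "tz": 0.06, "rx": 0, "ry": 0, "rz": 0, "gripper": 100},
    {"tx": 0.022, "ty": -0.055, "tz": 0.01, "rx": 0, "ry": 0, "rz": 0, "gripper": 100},
    {"tx": 0.022, "ty": -0.055, "tz": 0, "rx": 0, "ry": 0, "rz": 0, "gripper": 100},
    {"tx": 0.022, "ty": -0.055, "tz": 0, "rx": 0, "ry": 0, "rz": 0, "gripper": 100},
    {"tx": 0.022, "ty": -0.055, "tz": 0, "rx": 0, "ry": 0, "rz": 0, "gripper": 100}
  ]
}}

```text
time_s: 7.3
tool_pos: [0.5058, 0.1643, 0.1833]
tcp_rot: [[-0.909, 0.417, 0.0], [0.417, 0.909, 0.0], [-0.0, 0.0, -1.0]]
ft_force: [0.7, 0.3, -0.3]
opening: 1.004
grasp_force: 0.0
```

```bash
python3 to.py .5835 -.0302 65.3; python3 - <<'E'
from h import *
b,e=snap('top','t3'); P=cloud('top',e)
m=((P[:,:,2]>.036)&(P[:,:,2]<.06)&(np.hypot(P[:,:,0]-.417,P[:,:,1]-.386)<.06)).astype(np.uint8)
cs=max(cv2.findContours(m,0,1)[0],key=cv2.contourArea)
Q=onz('top',cs[:,0].astype(float),.047)[:,:2].astype(np.float32);print(cv2.minEnclosingCircle(Q),np.median(P[m>0][:,2]))
E
```

```text
7.3 [0.5058 0.1643 0.1833] [[-0.909, 0.417, 0.0], [0.417, 0.909, 0.0], [-0.0, 0.0, -1.0]] [ 0.7  0.3 -0.3] 1.004 0.0
yang 65.33 need [ 0.0777 -0.1945] rz -0.0005 tilt [0.0002 0.0001]
((0.41842207312583923, 0.3839094638824463), 0.031128035858273506) 0.04477208154465284
```

>>> {"api": "arm_command", "payload": {
  "commands": [
    {"tx": 0.0194, "ty": -0.0486, "tz": 0, "rx": 0, "ry": 0, "rz": 0, "gripper": 100},
    {"tx": 0.0194, "ty": -0.0486, "tz": 0, "rx": 0, "ry": 0, "rz": 0, "gripper": 100},
    {"tx": 0.0194, "ty": -0.0486, "tz": 0, "rx": 0, "ry": 0, "rz": 0, "gripper": 100},
    {"tx": 0.0194, "ty": -0.0486, "tz": 0, "rx": 0, "ry": 0, "rz": 0, "gripper": 100},
    {"tx": 0, "ty": 0, "tz": -0.05, "rx": 0, "ry": 0, "rz": 0, "gripper": 100}
  ]
}}

```text
time_s: 7.98
tool_pos: [0.5858, -0.032, 0.1349]
tcp_rot: [[-0.907, 0.421, 0.008], [0.421, 0.907, -0.002], [-0.008, 0.001, -1.0]]
ft_force: [-0.2, 1.0, -0.8]
opening: 1.001
grasp_force: 0.0
```

>>> {"api": "arm_command", "payload": {
  "commands": [
    {"tx": 0, "ty": 0, "tz": -0.04, "rx": 0, "ry": 0, "rz": 0, "gripper": 100},
    {"tx": 0, "ty": 0, "tz": -0.022, "rx": 0, "ry": 0, "rz": 0, "gripper": 100},
    {"tx": 0, "ty": 0, "tz": 0, "rx": 0, "ry": 0, "rz": 0, "gripper": 100},
    {"tx": 0, "ty": 0, "tz": 0, "rx": 0, "ry": 0, "rz": 0, "gripper": 50},
    {"tx": 0, "ty": 0, "tz": 0, "rx": 0, "ry": 0, "rz": 0, "gripper": 50}
  ],
  "force": 25
}}

```text
time_s: 8.6
tool_pos: [0.5835, -0.0283, 0.0724]
tcp_rot: [[-0.909, 0.417, 0.002], [0.417, 0.909, -0.001], [-0.002, 0.0, -1.0]]
ft_force: [-0.3, 0.0, -0.1]
opening: 0.798
grasp_force: 0.0
```

>>> {"api": "arm_command", "payload": {
  "commands": [
    {"tx": 0, "ty": 0, "tz": 0, "rx": 0, "ry": 0, "rz": 0, "gripper": 50},
    {"tx": 0, "ty": 0, "tz": 0, "rx": 0, "ry": 0, "rz": 0, "gripper": 50},
    {"tx": 0, "ty": 0, "tz": 0, "rx": 0, "ry": 0, "rz": 0, "gripper": 50}
  ]
}}

```text
time_s: 8.98
tool_pos: [0.5834, -0.0284, 0.0722]
tcp_rot: [[-0.909, 0.417, 0.001], [0.417, 0.909, -0.0], [-0.002, 0.0, -1.0]]
ft_force: [-0.6, 0.5, 6.0]
opening: 0.724
grasp_force: 25.0
```

>>> {"api": "arm_command", "payload": {
  "commands": [
    {"tx": 0.0045, "ty": -0.0021, "tz": 0, "rx": 0, "ry": 0, "rz": 0, "gripper": 50},
    {"tx": 0.0091, "ty": -0.0042, "tz": 0, "rx": 0, "ry": 0, "rz": 0, "gripper": 50},
    {"tx": 0.0091, "ty": -0.0042, "tz": 0, "rx": 0, "ry": 0, "rz": 0, "gripper": 50},
    {"tx": 0.0091, "ty": -0.0042, "tz": 0, "rx": 0, "ry": 0, "rz": 0, "gripper": 50},
    {"tx": 0.0073, "ty": -0.0034, "tz": 0, "rx": 0, "ry": 0, "rz": 0, "gripper": 50}
  ],
  "force": 35
}}

```text
time_s: 9.6
tool_pos: [0.6221, -0.0461, 0.072]
tcp_rot: [[-0.909, 0.418, -0.0], [0.418, 0.909, 0.001], [0.001, 0.0, -1.0]]
ft_force: [-3.1, 1.4, 5.8]
opening: 0.723
grasp_force: 35.0
```

>>> {"api": "arm_command", "payload": {
  "commands": [
    {"tx": 0.001, "ty": -0.0005, "tz": 0, "rx": 0, "ry": 0, "rz": 0, "gripper": 50},
    {"tx": 0, "ty": 0, "tz": 0.005, "rx": 0, "ry": 0, "rz": 0, "gripper": 50},
    {"tx": 0, "ty": 0, "tz": 0.02, "rx": 0, "ry": 0, "rz": 0, "gripper": 50},
    {"tx": 0, "ty": 0, "tz": 0.03, "rx": 0, "ry": 0, "rz": 0, "gripper": 50},
    {"tx": 0, "ty": 0, "tz": 0.025, "rx": 0, "ry": 0, "rz": 0, "gripper": 50}
  ]
}}

```text
time_s: 10.22
tool_pos: [0.6229, -0.0468, 0.152]
tcp_rot: [[-0.909, 0.418, -0.0], [0.418, 0.909, 0.0], [0.001, -0.0, -1.0]]
ft_force: [-0.5, -0.1, -4.2]
opening: 0.717
grasp_force: 35.0
```

```bash
python3 to.py .5805 -.2625 52.3; python3 - <<'E'
from h import *
a,d=snap('scene','s4')
cv2.imwrite('pics/c5.png',cv2.resize(a[130:270,220:370],(640,600),interpolation=cv2.INTER_CUBIC)[:,:,::-1])
P=cloud('scene',np.load('pics/scene0.npz')['d']); T=cloud('top',np.load('pics/top0.npz')['d'])
ax=np.array([.79,-.61]);ay=np.array([.61,.79])
for Q in(P,T):
    q=Q[:,:,:2]-[.5805,-.2625]; m=(abs(q@ax)<.06)&(abs(q@ay)<.115)&(Q[:,:,2]>.05)
    print(m.sum(), (Q[m][:,2].max(),Q[m].mean(0)) if m.any() else '')
E
```

```text
10.22 [ 0.6229 -0.0468  0.152 ] [[-0.909, 0.418, -0.0], [0.418, 0.909, 0.0], [0.001, -0.0, -1.0]] [-0.5 -0.1 -4.2] 0.717 34.99805273364473
yang 65.32 need [-0.0424 -0.2157] rz -0.2272 tilt [-0.0005  0.0001]
0 
0
```

View pics/c5.png

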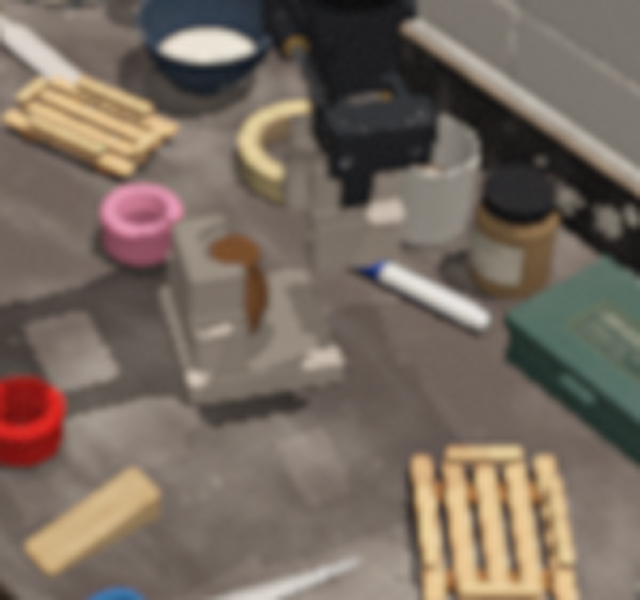

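>>> {"api": "arm_command", "payload": {
  "commands": [
    {"tx": -0.0106, "ty": -0.0539, "tz": 0, "rx": 0, "ry": 0, "rz": -0.0568, "gripper": 50},
    {"tx": -0.0106, "ty": -0.0539, "tz": 0, "rx": 0, "ry": 0, "rz": -0.0568, "gripper": 50},
    {"tx": -0.0106, "ty": -0.0539, "tz": 0, "rx": 0, "ry": 0, "rz": -0.0568, "gripper": 50},
    {"tx": -0.0106, "ty": -0.054, "tz": 0, "rx": 0, "ry": 0, "rz": -0.0568, "gripper": 50},
    {"tx": 0, "ty": 0, "tz": 0, "rx": 0, "ry": 0, "rz": 0, "gripper": 50}
  ]
}}

```text
time_s: 10.9
tool_pos: [0.5794, -0.2661, 0.15]
tcp_rot: [[-0.788, 0.616, -0.001], [0.616, 0.788, 0.0], [0.001, -0.001, -1.0]]
ft_force: [-0.6, 0.6, -3.0]
opening: 0.725
grasp_force: 35.0
```

>>> {"api": "arm_command", "payload": {
  "commands": [
    {"tx": 0, "ty": 0, "tz": -0.035, "rx": 0, "ry": 0, "rz": 0, "gripper": 50},
    {"tx": 0, "ty": 0, "tz": -0.025, "rx": 0, "ry": 0, "rz": 0, "gripper": 50},
    {"tx": 0, "ty": 0, "tz": 0, "rx": 0, "ry": 0, "rz": 0, "gripper": 50}
  ]
}}

```text
time_s: 11.28
tool_pos: [0.5799, -0.261, 0.089]
tcp_rot: [[-0.792, 0.611, -0.004], [0.611, 0.792, 0.003], [0.005, -0.0, -1.0]]
ft_force: [-0.4, -0.3, -3.9]
opening: 0.724
grasp_force: 35.0
```

```bash
python3 to.py .5805 -.2625 52.3; python3 - <<'E'
from h import *
a,d=snap('scene','s5');b,e=snap('top','t5')
A=cv2.resize(a[200:290,285:385],(450,405),interpolation=2);B=cv2.resize(b[135:205,302:372],(340,405),interpolation=2)
cv2.imwrite('pics/c6.png',np.hstack([A,B])[:,:,::-1])
E
```

```text
11.28 [ 0.5799 -0.261   0.089 ] [[-0.792, 0.611, -0.004], [0.611, 0.792, 0.003], [0.005, -0.0, -1.0]] [-0.4 -0.3 -3.9] 0.724 34.997938462984166
yang 52.36 need [ 0.0006 -0.0015] rz -0.001 tilt [-0.0041  0.003 ]
```

View pics/c6.png

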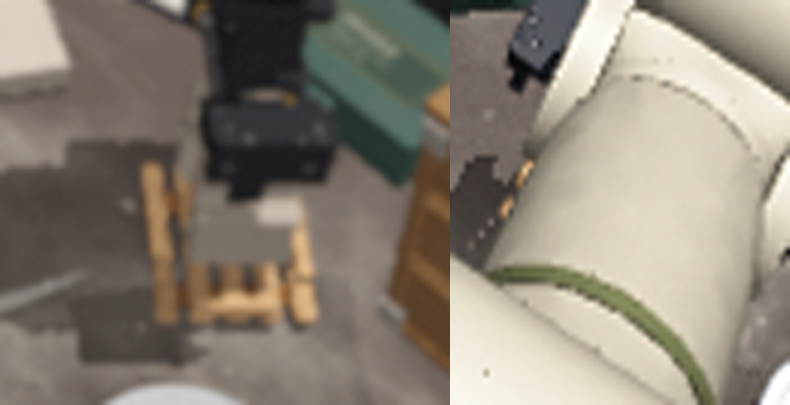

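```bash
python3 - <<'E'
from h import *
z=np.load('pics/scene0.npz');a=z['a'];P0=cloud('scene',z['d'])
hsv=cv2.cvtColor(a,cv2.COLOR_RGB2HSV); m0=(hsv[:,:,1]>60)&(hsv[:,:,2]>120)&(hsv[:,:,0]<30)
for nm,c in (('wide',(.58,-.262)),('narrow',(.62,.252))):
    m=m0&(np.hypot(P0[:,:,0]-c[0],P0[:,:,1]-c[1])<.085)&(P0[:,:,2]<.04)
    m=cv2.morphologyEx(m.astype(np.uint8),3,np.ones((7,7)))
    cs=max(cv2.findContours(m,0,1)[0],key=cv2.contourArea)
    print(nm,cv2.minAreaRect(onz('scene',cs[:,0].astype(float),.023)[:,:2].astype(np.float32)))
    # depth-based: points with z in .018-.03
    for n,f in (('scene','scene0'),('top','top0')):
        Q=cloud(n,np.load(f'pics/{f}.npz')['d']); q=Q[(np.hypot(Q[:,:,0]-c[0],Q[:,:,1]-c[1])<.085)&(Q[:,:,2]>.009)&(Q[:,:,2]<.04)]
        print(' ',n,len(q),cv2.minAreaRect(q[:,:2].astype(np.float32)))
z=np.load('pics/s5.npz');P=cloud('scene',z['d'])
ax=np.array([.791,-.612]);ay=np.array([.612,.791]);q=(P[:,:,:2]-[.5805,-.2625]);X=q@ax;Y=q@ay
m=(P[:,:,2]>.045)&(P[:,:,2]<.078)&(abs(Y+.046)<.012)&(abs(X)<.06)
print('front face',m.sum(),np.percentile(X[m],[1,5,50,95,99]).round(4),np.median(Y[m]))
m=(P[:,:,2]>.045)&(P[:,:,2]<.075)&(abs(X)<.06)&(abs(Y)<.07);print(np.percentile(Y[m],[1,50]),np.percentile(X[m],[1,99]))
E
```

```text
wide ((0.5780975222587585, -0.26875120401382446), (0.14010900259017944, 0.10242559760808945), 52.596343994140625)
  scene 844 ((0.5790578722953796, -0.26743176579475403), (0.13211748003959656, 0.09710260480642319), 51.96488571166992)
  top 707 ((0.579312264919281, -0.26331406831741333), (0.1265217363834381, 0.09801454842090607), 52.80316925048828)
narrow ((0.616193413734436, 0.24161474406719208), (0.09359341114759445, 0.14092528820037842), 17.556495666503906)
  scene 477 ((0.6364361643791199, 0.2560412883758545), (0.12196876853704453, 0.1310049593448639), 17.852054595947266)
  top 591 ((0.6416592001914978, 0.2594076991081238), (0.12051022797822952, 0.12594811618328094), 17.978113174438477)
front face 189 [-0.0288 -0.0272  0.0006  0.0287  0.0312] -0.04595292009376795
[-0.05004801 -0.0455182 ] [-0.03081643  0.03065885]
```

>>> {"api": "arm_command", "payload": {
  "commands": [
    {"tx": -0.001, "ty": -0.002, "tz": -0.008, "rx": 0, "ry": 0, "rz": 0, "gripper": 50},
    {"tx": 0, "ty": 0, "tz": -0.01, "rx": 0, "ry": 0, "rz": 0, "gripper": 50},
    {"tx": 0, "ty": 0, "tz": -0.006, "rx": 0, "ry": 0, "rz": 0, "gripper": 50},
    {"tx": 0, "ty": 0, "tz": 0, "rx": 0, "ry": 0, "rz": 0, "gripper": 50}
  ]
}}

```text
time_s: 11.88
tool_pos: [0.5795, -0.2645, 0.0666]
tcp_rot: [[-0.791, 0.612, -0.001], [0.612, 0.791, 0.001], [0.001, -0.0, -1.0]]
ft_force: [-0.1, -0.8, -3.1]
opening: 0.722
grasp_force: 35.0
```

>>> {"api": "arm_command", "payload": {
  "commands": [
    {"tx": 0, "ty": 0, "tz": -0.002, "rx": 0, "ry": 0, "rz": 0, "gripper": 50},
    {"tx": 0, "ty": 0, "tz": -0.0015, "rx": 0, "ry": 0, "rz": 0, "gripper": 50},
    {"tx": 0, "ty": 0, "tz": 0, "rx": 0, "ry": 0, "rz": 0, "gripper": 50},
    {"tx": 0, "ty": 0, "tz": 0, "rx": 0, "ry": 0, "rz": 0, "gripper": 50}
  ]
}}

```text
time_s: 12.38
tool_pos: [0.5797, -0.2646, 0.0638]
tcp_rot: [[-0.791, 0.611, 0.0], [0.611, 0.791, -0.0], [-0.0, -0.0, -1.0]]
ft_force: [-0.8, -0.2, -3.1]
opening: 0.722
grasp_force: 35.0
```

>>> {"api": "arm_command", "payload": {
  "commands": [
    {"tx": 0, "ty": 0, "tz": -0.001, "rx": 0, "ry": 0, "rz": 0, "gripper": 50},
    {"tx": 0, "ty": 0, "tz": -0.001, "rx": 0, "ry": 0, "rz": 0, "gripper": 50},
    {"tx": 0, "ty": 0, "tz": 0, "rx": 0, "ry": 0, "rz": 0, "gripper": 50}
  ]
}}

```text
time_s: 12.75
tool_pos: [0.5797, -0.2646, 0.0624]
tcp_rot: [[-0.791, 0.612, 0.0], [0.612, 0.791, -0.0], [-0.001, -0.0, -1.0]]
ft_force: [-2.1, 1.5, 4.9]
opening: 0.719
grasp_force: 35.0
```

>>> {"api": "arm_command", "payload": {
  "commands": [
    {"tx": 0, "ty": 0, "tz": 0, "rx": 0, "ry": 0, "rz": 0, "gripper": 100},
    {"tx": 0, "ty": 0, "tz": 0, "rx": 0, "ry": 0, "rz": 0, "gripper": 100},
    {"tx": 0, "ty": 0, "tz": 0, "rx": 0, "ry": 0, "rz": 0, "gripper": 100},
    {"tx": 0, "ty": 0, "tz": 0.03, "rx": 0, "ry": 0, "rz": 0, "gripper": 100},
    {"tx": 0, "ty": 0, "tz": 0.06, "rx": 0, "ry": 0, "rz": 0, "gripper": 100}
  ]
}}

```text
time_s: 13.38
tool_pos: [0.5789, -0.2641, 0.1506]
tcp_rot: [[-0.791, 0.612, -0.004], [0.612, 0.791, 0.003], [0.005, -0.0, -1.0]]
ft_force: [0.3, -0.8, 0.8]
opening: 0.998
grasp_force: 0.0
```

>>> {"api": "arm_command", "payload": {
  "commands": [
    {"tx": 0, "ty": 0, "tz": 0.04, "rx": 0, "ry": 0, "rz": 0, "gripper": 100},
    {"tx": -0.01, "ty": 0.06, "tz": 0, "rx": 0, "ry": 0, "rz": 0.0757, "gripper": 100},
    {"tx": -0.01, "ty": 0.06, "tz": 0, "rx": 0, "ry": 0, "rz": 0.0757, "gripper": 100},
    {"tx": -0.01, "ty": 0.06, "tz": 0, "rx": 0, "ry": 0, "rz": 0.0755, "gripper": 100},
    {"tx": 0, "ty": 0, "tz": 0, "rx": 0, "ry": 0, "rz": 0, "gripper": 100}
  ]
}}

```text
time_s: 14.0
tool_pos: [0.549, -0.0811, 0.1922]
tcp_rot: [[-0.911, 0.413, 0.0], [0.413, 0.911, 0.0], [0.0, 0.0, -1.0]]
ft_force: [1.0, 0.0, 0.1]
opening: 1.001
grasp_force: 0.0
```

```bash
python3 to.py .538 -.0093 65.3; python3 - <<'E'
from h import *
a,d=snap('scene','s6');P=cloud('scene',d)
b,e=snap('top','t6');T=cloud('top',e)
for nm,Q in(('scene',P),('top',T)):
    for k,c,lo,hi in(('thick top',(.5795,-.2645),.085,.1),('thin top',(.545,-.012),.097,.11)):
        m=(np.hypot(Q[:,:,0]-c[0],Q[:,:,1]-c[1])<.06)&(Q[:,:,2]>lo)&(Q[:,:,2]<hi)
        if m.sum()>20: print(nm,k,m.sum(),np.median(Q[m][:,2]).round(4),cv2.minAreaRect(Q[m][:,:2].astype(np.float32)))
cv2.imwrite('pics/c7.png',cv2.resize(a[130:280,220:390],(680,600),interpolation=cv2.INTER_CUBIC)[:,:,::-1])
E
```

```text
14.0 [ 0.549  -0.0811  0.1922] [[-0.911, 0.413, 0.0], [0.413, 0.911, 0.0], [0.0, 0.0, -1.0]] [1.  0.  0.1] 1.001 0.0
yang 65.59 need [-0.011   0.0718] rz -0.005 tilt [0.0001 0.0004]
scene thick top 342 0.0904 ((0.5808278918266296, -0.2705509662628174), (0.06914643943309784, 0.06227230280637741), 52.619380950927734)
scene thin top 137 0.0997 ((0.5427043437957764, -0.014319151639938354), (0.06725262105464935, 0.05189830809831619), 67.39495086669922)
top thick top 312 0.0895 ((0.5804300904273987, -0.26566505432128906), (0.06381431221961975, 0.06450963765382767), 52.845916748046875)
```

View pics/c7.png

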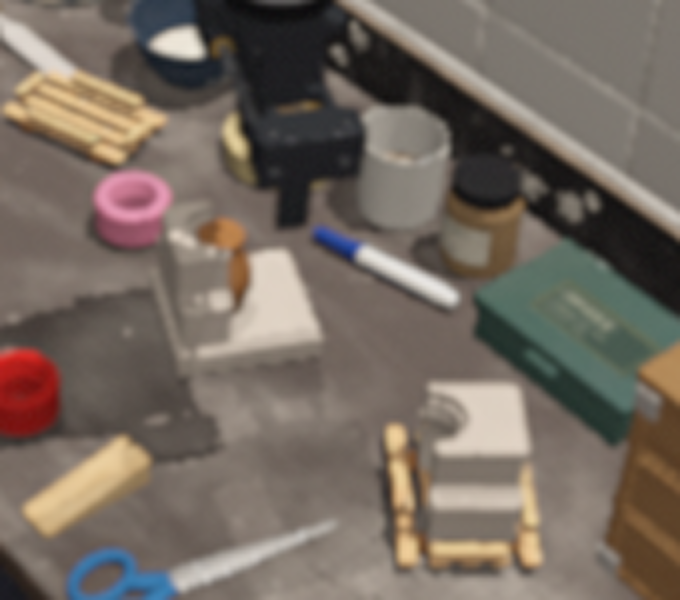

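>>> {"api": "arm_command", "payload": {
  "commands": [
    {"tx": -0.0055, "ty": 0.0359, "tz": 0, "rx": 0, "ry": 0, "rz": -0.005, "gripper": 100},
    {"tx": -0.0055, "ty": 0.0359, "tz": 0, "rx": 0, "ry": 0, "rz": 0, "gripper": 100},
    {"tx": 0, "ty": 0, "tz": -0.05, "rx": 0, "ry": 0, "rz": 0, "gripper": 100},
    {"tx": 0, "ty": 0, "tz": -0.03, "rx": 0, "ry": 0, "rz": 0, "gripper": 100},
    {"tx": 0, "ty": 0, "tz": 0, "rx": 0, "ry": 0, "rz": 0, "gripper": 100}
  ]
}}

```text
time_s: 14.72
tool_pos: [0.5383, -0.0139, 0.11]
tcp_rot: [[-0.906, 0.424, -0.004], [0.424, 0.906, 0.001], [0.004, -0.001, -1.0]]
ft_force: [0.2, -0.0, 0.5]
opening: 1.004
grasp_force: 0.0
```

>>> {"api": "arm_command", "payload": {
  "commands": [
    {"tx": 0, "ty": 0, "tz": -0.025, "rx": 0, "ry": 0, "rz": 0, "gripper": 100},
    {"tx": 0, "ty": 0, "tz": -0.015, "rx": 0, "ry": 0, "rz": 0, "gripper": 100},
    {"tx": 0, "ty": 0, "tz": 0, "rx": 0, "ry": 0, "rz": 0, "gripper": 100}
  ]
}}

```text
time_s: 15.1
tool_pos: [0.5388, -0.0132, 0.0717]
tcp_rot: [[-0.906, 0.423, -0.001], [0.423, 0.906, 0.0], [0.001, -0.0, -1.0]]
ft_force: [-0.4, 0.0, 0.1]
opening: 0.999
grasp_force: 0.0
```

>>> {"api": "arm_command", "payload": {
  "commands": [
    {"tx": 0, "ty": 0, "tz": 0, "rx": 0, "ry": 0, "rz": 0, "gripper": 50},
    {"tx": 0, "ty": 0, "tz": 0, "rx": 0, "ry": 0, "rz": 0, "gripper": 50},
    {"tx": 0, "ty": 0, "tz": 0, "rx": 0, "ry": 0, "rz": 0, "gripper": 50},
    {"tx": 0, "ty": 0, "tz": 0, "rx": 0, "ry": 0, "rz": 0, "gripper": 50},
    {"tx": 0, "ty": 0, "tz": 0, "rx": 0, "ry": 0, "rz": 0, "gripper": 50}
  ],
  "force": 25
}}

```text
time_s: 15.72
tool_pos: [0.5391, -0.0127, 0.0724]
tcp_rot: [[-0.906, 0.422, 0.001], [0.422, 0.906, -0.0], [-0.001, 0.0, -1.0]]
ft_force: [0.3, 0.6, 6.4]
opening: 0.722
grasp_force: 25.0
```

>>> {"api": "arm_command", "payload": {
  "commands": [
    {"tx": -0.0045, "ty": 0.0021, "tz": 0, "rx": 0, "ry": 0, "rz": 0, "gripper": 50},
    {"tx": -0.0091, "ty": 0.0042, "tz": 0, "rx": 0, "ry": 0, "rz": 0, "gripper": 50},
    {"tx": -0.0091, "ty": 0.0042, "tz": 0, "rx": 0, "ry": 0, "rz": 0, "gripper": 50},
    {"tx": -0.0091, "ty": 0.0042, "tz": 0, "rx": 0, "ry": 0, "rz": 0, "gripper": 50},
    {"tx": -0.0073, "ty": 0.0034, "tz": 0, "rx": 0, "ry": 0, "rz": 0, "gripper": 50}
  ],
  "force": 35
}}

```text
time_s: 16.35
tool_pos: [0.4996, 0.0054, 0.0722]
tcp_rot: [[-0.906, 0.422, 0.002], [0.422, 0.906, -0.001], [-0.002, 0.0, -1.0]]
ft_force: [1.4, -0.8, 0.9]
opening: 0.724
grasp_force: 35.0
```

>>> {"api": "arm_command", "payload": {
  "commands": [
    {"tx": -0.001, "ty": 0.0005, "tz": 0, "rx": 0, "ry": 0, "rz": 0, "gripper": 50},
    {"tx": 0, "ty": 0, "tz": 0.005, "rx": 0, "ry": 0, "rz": 0, "gripper": 50},
    {"tx": 0, "ty": 0, "tz": 0.02, "rx": 0, "ry": 0, "rz": 0, "gripper": 50},
    {"tx": 0, "ty": 0, "tz": 0.03, "rx": 0, "ry": 0, "rz": 0, "gripper": 50},
    {"tx": 0, "ty": 0, "tz": 0.025, "rx": 0, "ry": 0, "rz": 0, "gripper": 50}
  ]
}}

```text
time_s: 16.98
tool_pos: [0.4984, 0.0058, 0.1526]
tcp_rot: [[-0.906, 0.422, -0.001], [0.422, 0.906, 0.0], [0.001, -0.0, -1.0]]
ft_force: [0.1, -0.4, -3.2]
opening: 0.724
grasp_force: 35.0
```

```bash
python3 to.py .620 .252 107.5; python3 - <<'E'
from h import *
a,d=snap('scene','s7')
# narrow cradle refit: restrict region to exclude bowl
ax=np.array([np.cos(np.radians(17.5)),np.sin(np.radians(17.5))]);ay=np.array([-ax[1],ax[0]])
for n,f in (('scene','scene0'),('top','top0')):
    Q=cloud(n,np.load(f'pics/{f}.npz')['d']);q=Q[:,:,:2]-[.62,.252]
    im=np.load(f'pics/{f}.npz')['a'];hs=cv2.cvtColor(im,cv2.COLOR_RGB2HSV)
    m=(abs(q@ax)<.046)&(abs(q@ay)<.072)&(Q[:,:,2]>.008)&(Q[:,:,2]<.04)&(hs[:,:,1]>50)&(hs[:,:,0]<32)
    print(n,m.sum(),cv2.minAreaRect(Q[m][:,:2].astype(np.float32)))
    r=np.hypot(*np.moveaxis(q,2,0)); k=(abs(q@ax)<.05)&(abs(q@ay)<.11)&(Q[:,:,2]>.04); print('tall near',k.sum())
P=cloud('scene',d); m=(np.hypot(P[:,:,0]-.5553,P[:,:,1]+.0172)<.045)&(P[:,:,2]>.085)&(P[:,:,2]<.1)
print('vase top',m.sum(),np.median(P[m],0),cv2.minAreaRect(P[m][:,:2].astype(np.float32)) if m.any() else '')
cv2.imwrite('pics/c8.png',cv2.resize(a[110:260,180:350],(680,600),interpolation=cv2.INTER_CUBIC)[:,:,::-1])
E
```

```text
16.98 [0.4984 0.0058 0.1526] [[-0.906, 0.422, -0.001], [0.422, 0.906, 0.0], [0.001, -0.0, -1.0]] [ 0.1 -0.4 -3.2] 0.724 34.999692871660955
yang 65.01 need [0.1216 0.2462] rz 0.7416 tilt [-0.0009  0.0002]
scene 469 ((0.6161941885948181, 0.25005775690078735), (0.07976552098989487, 0.1320248693227768), 17.852054595947266)
tall near 0
top 258 ((0.6198376417160034, 0.25230881571769714), (0.07401026785373688, 0.12629692256450653), 17.28251075744629)
tall near 0
vase top 92 [ 0.55348582 -0.02302786  0.09251187] ((0.5563823580741882, -0.019516509026288986), (0.037955787032842636, 0.032519664615392685), 52.41987228393555)
```

View pics/c8.png

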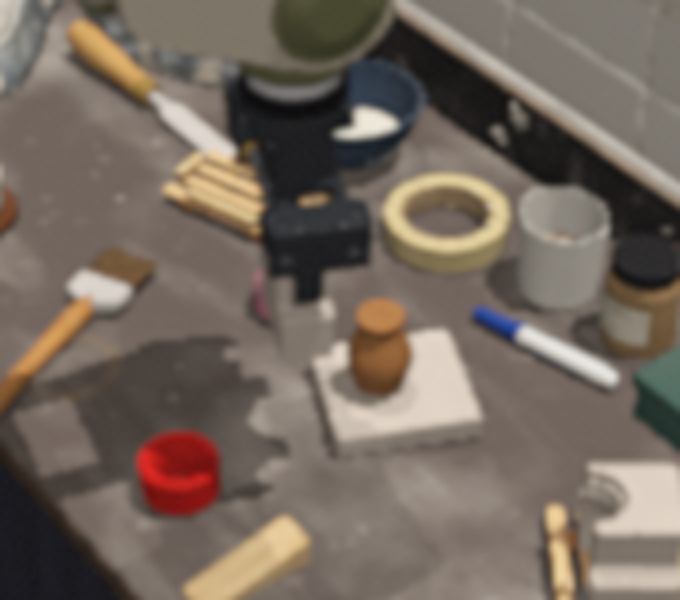

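>>> {"api": "arm_command", "payload": {
  "commands": [
    {"tx": 0.0205, "ty": 0.0412, "tz": 0, "rx": 0, "ry": 0, "rz": 0.1236, "gripper": 50},
    {"tx": 0.0205, "ty": 0.0412, "tz": 0, "rx": 0, "ry": 0, "rz": 0.1236, "gripper": 50},
    {"tx": 0.0205, "ty": 0.0412, "tz": 0, "rx": 0, "ry": 0, "rz": 0.1236, "gripper": 50},
    {"tx": 0.0205, "ty": 0.0412, "tz": 0, "rx": 0, "ry": 0, "rz": 0.1236, "gripper": 50},
    {"tx": 0.0205, "ty": 0.0412, "tz": 0, "rx": 0, "ry": 0, "rz": 0.1236, "gripper": 50}
  ]
}}

```text
time_s: 17.65
tool_pos: [0.6013, 0.2132, 0.1506]
tcp_rot: [[-0.983, -0.185, -0.002], [-0.185, 0.983, -0.0], [0.002, -0.0, -1.0]]
ft_force: [-0.1, -0.7, -2.3]
opening: 0.723
grasp_force: 35.0
```

>>> {"api": "arm_command", "payload": {
  "commands": [
    {"tx": 0.0205, "ty": 0.0412, "tz": 0, "rx": 0, "ry": 0, "rz": 0.1236, "gripper": 50},
    {"tx": 0, "ty": 0, "tz": -0.03, "rx": 0, "ry": 0, "rz": 0, "gripper": 50},
    {"tx": 0, "ty": 0, "tz": -0.025, "rx": 0, "ry": 0, "rz": 0, "gripper": 50},
    {"tx": 0, "ty": 0, "tz": 0, "rx": 0, "ry": 0, "rz": 0, "gripper": 50},
    {"tx": 0, "ty": 0, "tz": 0, "rx": 0, "ry": 0, "rz": 0, "gripper": 50}
  ]
}}

```text
time_s: 18.27
tool_pos: [0.622, 0.253, 0.0974]
tcp_rot: [[-0.954, -0.301, 0.001], [-0.301, 0.954, 0.0], [-0.001, -0.0, -1.0]]
ft_force: [-0.3, -0.4, -2.0]
opening: 0.724
grasp_force: 35.0
```

```bash
python3 to.py .6215 .2525 107.5; python3 - <<'E'
from h import *
a,d=snap('scene','s8');P=cloud('scene',d)
ax=np.array([np.cos(np.radians(17.5)),np.sin(np.radians(17.5))]);ay=np.array([-ax[1],ax[0]])
q=P[:,:,:2]-[.6195,.252];X=q@ax;Y=q@ay
m=(P[:,:,2]>.05)&(P[:,:,2]<.08)&(abs(X)<.05)&(abs(Y)<.07); print(m.sum(),np.percentile(X[m],[1,10,50,90,99]).round(4),np.percentile(Y[m],[1,10,50,90,99]).round(4))
cv2.imwrite('pics/c9.png',cv2.resize(a[110:200,190:290],(660,594),interpolation=cv2.INTER_CUBIC)[:,:,::-1])
E
```

```text
18.27 [0.622  0.253  0.0974] [[-0.954, -0.301, 0.001], [-0.301, 0.954, 0.0], [-0.001, -0.0, -1.0]] [-0.3 -0.4 -2. ] 0.724 34.99986409522535
yang 107.49 need [-0.0005 -0.0005] rz 0.0001 tilt [0.0008 0.0002]
190 [-0.0247 -0.0216 -0.0184  0.0023  0.0126] [-0.0496 -0.0462 -0.0153  0.0322  0.0419]
```

View pics/c9.png

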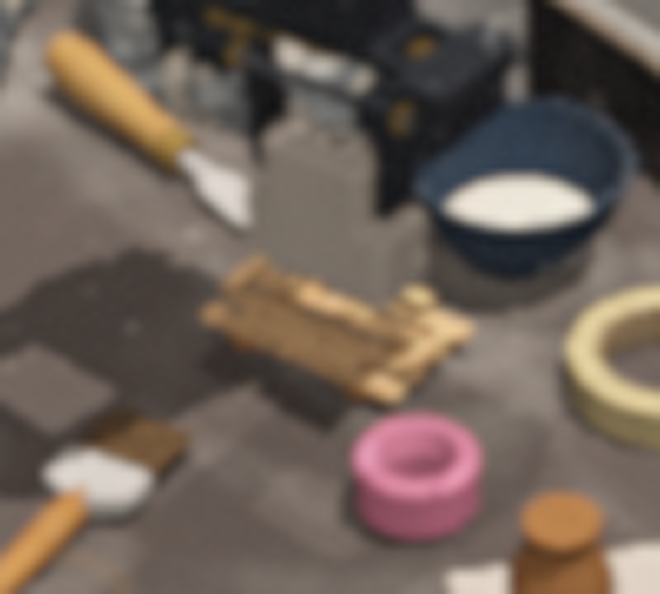

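>>> {"api": "arm_command", "payload": {
  "commands": [
    {"tx": -0.001, "ty": -0.001, "tz": -0.012, "rx": 0, "ry": 0, "rz": 0, "gripper": 50},
    {"tx": 0, "ty": 0, "tz": -0.012, "rx": 0, "ry": 0, "rz": 0, "gripper": 50},
    {"tx": 0, "ty": 0, "tz": -0.006, "rx": 0, "ry": 0, "rz": 0, "gripper": 50},
    {"tx": 0, "ty": 0, "tz": -0.002, "rx": 0, "ry": 0, "rz": 0, "gripper": 50},
    {"tx": 0, "ty": 0, "tz": 0, "rx": 0, "ry": 0, "rz": 0, "gripper": 50}
  ]
}}

```text
time_s: 18.95
tool_pos: [0.6207, 0.2521, 0.0648]
tcp_rot: [[-0.954, -0.301, 0.0], [-0.301, 0.954, 0.0], [-0.0, -0.0, -1.0]]
ft_force: [0.4, -1.1, -2.1]
opening: 0.724
grasp_force: 35.0
```

>>> {"api": "arm_command", "payload": {
  "commands": [
    {"tx": 0, "ty": 0, "tz": -0.001, "rx": 0, "ry": 0, "rz": 0, "gripper": 50},
    {"tx": 0, "ty": 0, "tz": -0.001, "rx": 0, "ry": 0, "rz": 0, "gripper": 50},
    {"tx": 0, "ty": 0, "tz": 0, "rx": 0, "ry": 0, "rz": 0, "gripper": 50}
  ]
}}

```text
time_s: 19.32
tool_pos: [0.6206, 0.252, 0.0628]
tcp_rot: [[-0.954, -0.301, 0.0], [-0.301, 0.954, 0.0], [-0.0, -0.0, -1.0]]
ft_force: [1.0, -0.4, -1.9]
opening: 0.72
grasp_force: 35.0
```

>>> {"api": "arm_command", "payload": {
  "commands": [
    {"tx": 0, "ty": 0, "tz": -0.001, "rx": 0, "ry": 0, "rz": 0, "gripper": 50},
    {"tx": 0, "ty": 0, "tz": 0, "rx": 0, "ry": 0, "rz": 0, "gripper": 50}
  ]
}}

```text
time_s: 19.58
tool_pos: [0.6208, 0.252, 0.0625]
tcp_rot: [[-0.954, -0.301, 0.001], [-0.301, 0.954, 0.0], [-0.001, -0.0, -1.0]]
ft_force: [-3.1, -0.9, 4.0]
opening: 0.725
grasp_force: 35.0
```

>>> {"api": "arm_command", "payload": {
  "commands": [
    {"tx": 0, "ty": 0, "tz": 0, "rx": 0, "ry": 0, "rz": 0, "gripper": 100},
    {"tx": 0, "ty": 0, "tz": 0, "rx": 0, "ry": 0, "rz": 0, "gripper": 100},
    {"tx": 0, "ty": 0, "tz": 0, "rx": 0, "ry": 0, "rz": 0, "gripper": 100},
    {"tx": 0, "ty": 0, "tz": 0.03, "rx": 0, "ry": 0, "rz": 0, "gripper": 100},
    {"tx": 0, "ty": 0, "tz": 0.06, "rx": 0, "ry": 0, "rz": 0, "gripper": 100}
  ]
}}

```text
time_s: 20.2
tool_pos: [0.6196, 0.2517, 0.1504]
tcp_rot: [[-0.954, -0.301, -0.005], [-0.301, 0.954, -0.001], [0.006, 0.001, -1.0]]
ft_force: [0.5, -0.5, 2.0]
opening: 0.998
grasp_force: 0.0
```

>>> {"api": "arm_command", "payload": {
  "commands": [
    {"tx": 0, "ty": 0, "tz": 0.03, "rx": 0, "ry": 0, "rz": 0, "gripper": 100},
    {"tx": -0.04, "ty": -0.035, "tz": 0, "rx": 0, "ry": 0, "rz": -0.14, "gripper": 100},
    {"tx": -0.04, "ty": -0.035, "tz": 0, "rx": 0, "ry": 0, "rz": -0.14, "gripper": 100},
    {"tx": -0.04, "ty": -0.035, "tz": 0, "rx": 0, "ry": 0, "rz": -0.14, "gripper": 100},
    {"tx": 0, "ty": 0, "tz": 0, "rx": 0, "ry": 0, "rz": 0, "gripper": 100}
  ]
}}

```text
time_s: 20.82
tool_pos: [0.4984, 0.1457, 0.1821]
tcp_rot: [[-0.993, 0.117, -0.001], [0.117, 0.993, -0.0], [0.001, -0.0, -1.0]]
ft_force: [0.5, -0.1, 0.5]
opening: 1.0
grasp_force: 0.0
```

```bash
python3 to.py .5555 -.019 65.3; python3 - <<'E'
from h import *
a,d=snap('scene','s9');b,e=snap('top','t9')
for nm,im,D in(('scene',a,d),('top',b,e)):
    P=cloud(nm,D)
    for k,c,lo,hi in(('thin',(.6195,.252),.083,.1),('vase',(.5555,-.018),.086,.102)):
        m=(np.hypot(P[:,:,0]-c[0],P[:,:,1]-c[1])<.05)&(P[:,:,2]>lo)&(P[:,:,2]<hi)
        if m.sum()>10: print(nm,k,m.sum(),np.median(P[m],0).round(4),cv2.minAreaRect(P[m][:,:2].astype(np.float32)))
    # wheel
m=None
h0=cloud('scene',np.load('pics/scene0.npz')['d']);D=np.load('pics/scene0.npz')['d']
m=((abs(h0[:,:,2]-.04)<.007)&(np.hypot(h0[:,:,0]-.4247,h0[:,:,1]+.3834)<.075)).astype(np.uint8)
cs=max(cv2.findContours(m,0,1)[0],key=cv2.contourArea);print('wheel scene',onz('scene',cv2.fitEllipse(cs)[0],.04),cv2.minEnclosingCircle(onz('scene',cs[:,0].astype(float),.04)[:,:2].astype(np.float32)))
cv2.imwrite('pics/c10.png',np.hstack([cv2.resize(a[100:220,180:300],(400,400),interpolation=2),cv2.resize(b[130:210,150:300],(400,400),interpolation=2)])[:,:,::-1])
E
```

```text
20.82 [0.4984 0.1457 0.1821] [[-0.993, 0.117, -0.001], [0.117, 0.993, -0.0], [0.001, -0.0, -1.0]] [ 0.5 -0.1  0.5] 1.0 0.0
yang 83.28 need [ 0.0571 -0.1647] rz -0.3138 tilt [-0.0013 -0.0003]
scene thin 57 [0.6154 0.2255 0.0898] ((0.6204664707183838, 0.23058904707431793), (0.03657422214746475, 0.02904563769698143), 22.517595291137695)
scene vase 91 [ 0.5538 -0.0227  0.0926] ((0.5542343854904175, -0.021382514387369156), (0.036385975778102875, 0.032966941595077515), 61.80785369873047)
top vase 107 [ 0.5563 -0.0178  0.0922] ((0.5565619468688965, -0.017824312672019005), (0.030090436339378357, 0.03263252228498459), 85.35900115966797)
wheel scene [[ 0.42345672 -0.39176905  0.04      ]] ((0.42485883831977844, -0.39052069187164307), 0.0592900849878788)
```

View pics/c10.png

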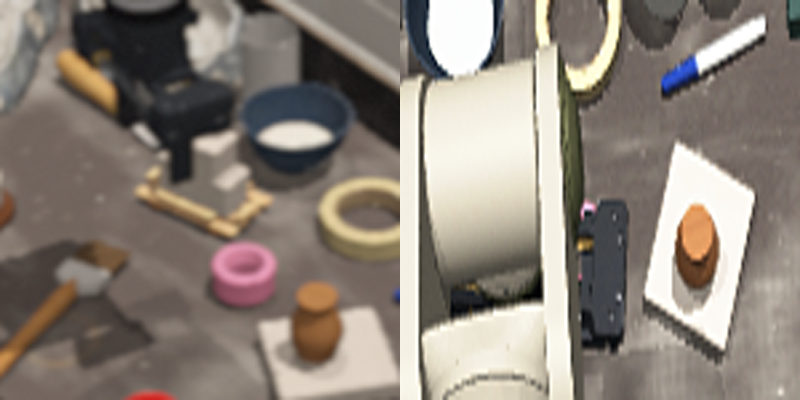

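>>> {"api": "arm_command", "payload": {
  "commands": [
    {"tx": 0.0193, "ty": -0.0546, "tz": 0, "rx": 0, "ry": 0, "rz": 0, "gripper": 100},
    {"tx": 0.0193, "ty": -0.0546, "tz": 0, "rx": 0, "ry": 0, "rz": 0, "gripper": 100},
    {"tx": 0.0193, "ty": -0.0545, "tz": 0, "rx": 0, "ry": 0, "rz": 0, "gripper": 100},
    {"tx": 0, "ty": 0, "tz": -0.04, "rx": 0, "ry": 0, "rz": 0, "gripper": 100},
    {"tx": 0, "ty": 0, "tz": 0, "rx": 0, "ry": 0, "rz": 0, "gripper": 100}
  ]
}}

```text
time_s: 21.55
tool_pos: [0.5583, -0.0164, 0.1394]
tcp_rot: [[-0.993, 0.114, -0.005], [0.114, 0.994, 0.001], [0.005, 0.001, -1.0]]
ft_force: [0.1, -0.6, -0.3]
opening: 1.001
grasp_force: 0.0
```

```bash
python3 to.py .5563 -.018 83
```

```text
21.55 [ 0.5583 -0.0164  0.1394] [[-0.993, 0.114, -0.005], [0.114, 0.994, 0.001], [0.005, 0.001, -1.0]] [ 0.1 -0.6 -0.3] 1.001 0.0
yang 83.47 need [-0.002  -0.0016] rz -0.0082 tilt [-0.005   0.0014]
```

>>> {"api": "arm_command", "payload": {
  "commands": [
    {"tx": -0.001, "ty": -0.0015, "tz": -0.04, "rx": 0, "ry": 0, "rz": 0, "gripper": 100},
    {"tx": 0, "ty": 0, "tz": -0.035, "rx": 0, "ry": 0, "rz": 0, "gripper": 100},
    {"tx": 0, "ty": 0, "tz": -0.02, "rx": 0, "ry": 0, "rz": 0, "gripper": 100},
    {"tx": 0, "ty": 0, "tz": -0.0075, "rx": 0, "ry": 0, "rz": 0, "gripper": 100},
    {"tx": 0, "ty": 0, "tz": 0, "rx": 0, "ry": 0, "rz": 0, "gripper": 100}
  ]
}}

```text
time_s: 22.18
tool_pos: [0.5583, -0.0177, 0.04]
tcp_rot: [[-0.994, 0.113, 0.001], [0.113, 0.994, -0.0], [-0.001, -0.0, -1.0]]
ft_force: [-0.3, 0.0, -0.8]
opening: 0.999
grasp_force: 0.0
```

>>> {"api": "arm_command", "payload": {
  "commands": [
    {"tx": 0, "ty": 0, "tz": 0, "rx": 0, "ry": 0, "rz": 0, "gripper": 75},
    {"tx": 0, "ty": 0, "tz": 0, "rx": 0, "ry": 0, "rz": 0, "gripper": 66},
    {"tx": 0, "ty": 0, "tz": 0, "rx": 0, "ry": 0, "rz": 0, "gripper": 58},
    {"tx": 0, "ty": 0, "tz": 0, "rx": 0, "ry": 0, "rz": 0, "gripper": 45},
    {"tx": 0, "ty": 0, "tz": 0, "rx": 0, "ry": 0, "rz": 0, "gripper": 45}
  ],
  "force": 15
}}

```text
time_s: 22.8
tool_pos: [0.5576, -0.0182, 0.0394]
tcp_rot: [[-0.993, 0.114, 0.0], [0.114, 0.993, -0.0], [-0.0, -0.0, -1.0]]
ft_force: [0.0, 0.4, 1.5]
opening: 0.582
grasp_force: 14.9
```

>>> {"api": "arm_command", "payload": {
  "commands": [
    {"tx": 0, "ty": 0, "tz": 0, "rx": 0, "ry": 0, "rz": 0, "gripper": 45},
    {"tx": 0, "ty": 0, "tz": 0.005, "rx": 0, "ry": 0, "rz": 0, "gripper": 45},
    {"tx": 0, "ty": 0, "tz": 0.02, "rx": 0, "ry": 0, "rz": 0, "gripper": 45},
    {"tx": 0, "ty": 0, "tz": 0.04, "rx": 0, "ry": 0, "rz": 0, "gripper": 45},
    {"tx": 0, "ty": 0, "tz": 0.04, "rx": 0, "ry": 0, "rz": 0, "gripper": 45}
  ],
  "force": 20
}}

```text
time_s: 23.42
tool_pos: [0.5572, -0.0181, 0.1454]
tcp_rot: [[-0.993, 0.114, -0.001], [0.114, 0.993, 0.0], [0.001, 0.0, -1.0]]
ft_force: [0.4, 0.3, -0.8]
opening: 0.576
grasp_force: 19.9
```

>>> {"api": "arm_command", "payload": {
  "commands": [
    {"tx": 0, "ty": 0, "tz": 0.03, "rx": 0, "ry": 0, "rz": 0, "gripper": 45},
    {"tx": 0, "ty": 0, "tz": 0, "rx": 0, "ry": 0, "rz": 0, "gripper": 45}
  ]
}}

```text
time_s: 23.68
tool_pos: [0.5582, -0.0183, 0.1761]
tcp_rot: [[-0.993, 0.114, 0.004], [0.114, 0.993, -0.001], [-0.004, -0.001, -1.0]]
ft_force: [-0.3, -0.1, -0.9]
opening: 0.577
grasp_force: 19.9
```

```bash
python3 to.py .4245 -.3845 83; python3 - <<'E'
from h import *
a,d=snap('scene','s10')
cv2.imwrite('pics/c11.png',cv2.resize(a[100:240,210:350],(500,500),interpolation=cv2.INTER_CUBIC)[:,:,::-1])
E
```

```text
23.68 [ 0.5582 -0.0183  0.1761] [[-0.993, 0.114, 0.004], [0.114, 0.993, -0.001], [-0.004, -0.001, -1.0]] [-0.3 -0.1 -0.9] 0.577 19.856982292985776
yang 83.45 need [-0.1337 -0.3662] rz -0.0078 tilt [ 0.0042 -0.001 ]
```

View pics/c11.png

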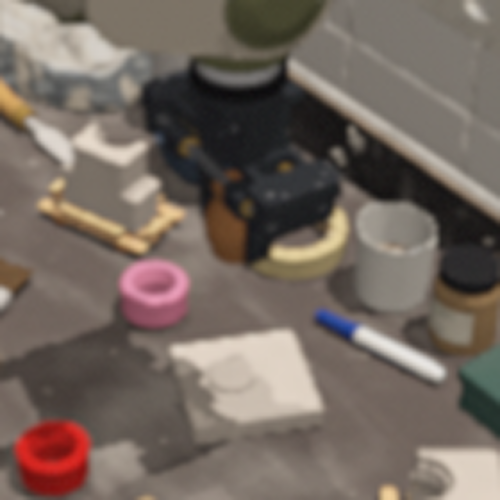

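>>> {"api": "arm_command", "payload": {
  "commands": [
    {"tx": -0.01, "ty": -0.03, "tz": 0, "rx": 0, "ry": 0, "rz": 0, "gripper": 45},
    {"tx": -0.017, "ty": -0.046, "tz": 0, "rx": 0, "ry": 0, "rz": 0, "gripper": 45},
    {"tx": -0.017, "ty": -0.046, "tz": 0, "rx": 0, "ry": 0, "rz": 0, "gripper": 45},
    {"tx": -0.017, "ty": -0.046, "tz": 0, "rx": 0, "ry": 0, "rz": 0, "gripper": 45},
    {"tx": -0.017, "ty": -0.046, "tz": 0, "rx": 0, "ry": 0, "rz": 0, "gripper": 45}
  ]
}}

```text
time_s: 24.35
tool_pos: [0.4782, -0.2332, 0.1724]
tcp_rot: [[-0.993, 0.114, -0.002], [0.114, 0.993, 0.002], [0.003, 0.002, -1.0]]
ft_force: [-0.2, 0.0, -0.4]
opening: 0.576
grasp_force: 19.9
```

>>> {"api": "arm_command", "payload": {
  "commands": [
    {"tx": -0.017, "ty": -0.046, "tz": 0, "rx": 0, "ry": 0, "rz": 0, "gripper": 45},
    {"tx": -0.017, "ty": -0.046, "tz": 0, "rx": 0, "ry": 0, "rz": 0, "gripper": 45},
    {"tx": -0.014, "ty": -0.04, "tz": 0, "rx": 0, "ry": 0, "rz": 0, "gripper": 45},
    {"tx": -0.0067, "ty": -0.02, "tz": 0, "rx": 0, "ry": 0, "rz": 0, "gripper": 45},
    {"tx": 0, "ty": 0, "tz": 0, "rx": 0, "ry": 0, "rz": 0, "gripper": 45}
  ]
}}

```text
time_s: 24.98
tool_pos: [0.4245, -0.3843, 0.1731]
tcp_rot: [[-0.993, 0.116, -0.001], [0.116, 0.993, 0.002], [0.001, 0.002, -1.0]]
ft_force: [0.7, 0.9, -0.3]
opening: 0.576
grasp_force: 19.9
```

>>> {"api": "arm_command", "payload": {
  "commands": [
    {"tx": 0, "ty": 0, "tz": -0.03, "rx": 0, "ry": 0, "rz": 0, "gripper": 45},
    {"tx": 0, "ty": 0, "tz": -0.04, "rx": 0, "ry": 0, "rz": 0, "gripper": 45},
    {"tx": 0, "ty": 0, "tz": -0.025, "rx": 0, "ry": 0, "rz": 0, "gripper": 45},
    {"tx": 0, "ty": 0, "tz": 0, "rx": 0, "ry": 0, "rz": 0, "gripper": 45}
  ]
}}

```text
time_s: 25.48
tool_pos: [0.425, -0.3819, 0.0777]
tcp_rot: [[-0.994, 0.113, -0.002], [0.113, 0.994, 0.004], [0.003, 0.003, -1.0]]
ft_force: [-0.2, -0.1, -0.0]
opening: 0.574
grasp_force: 19.9
```

```bash
python3 to.py .4245 -.3845 83
```

```text
25.48 [ 0.425  -0.3819  0.0777] [[-0.994, 0.113, -0.002], [0.113, 0.994, 0.004], [0.003, 0.003, -1.0]] [-0.2 -0.1 -0. ] 0.574 19.857647947064834
yang 83.53 need [-0.0005 -0.0026] rz -0.0093 tilt [-0.0024  0.0037]
```

>>> {"api": "arm_command", "payload": {
  "commands": [
    {"tx": 0, "ty": -0.001, "tz": -0.012, "rx": 0, "ry": 0, "rz": 0, "gripper": 45},
    {"tx": 0, "ty": 0, "tz": -0.009, "rx": 0, "ry": 0, "rz": 0, "gripper": 45},
    {"tx": 0, "ty": 0, "tz": -0.003, "rx": 0, "ry": 0, "rz": 0, "gripper": 45},
    {"tx": 0, "ty": 0, "tz": 0, "rx": 0, "ry": 0, "rz": 0, "gripper": 45},
    {"tx": 0, "ty": 0, "tz": 0, "rx": 0, "ry": 0, "rz": 0, "gripper": 45}
  ]
}}

```text
time_s: 26.1
tool_pos: [0.4249, -0.3854, 0.0556]
tcp_rot: [[-0.993, 0.114, 0.0], [0.114, 0.993, -0.001], [-0.0, -0.0, -1.0]]
ft_force: [0.0, 0.1, -0.2]
opening: 0.575
grasp_force: 19.9
```

>>> {"api": "arm_command", "payload": {
  "commands": [
    {"tx": 0, "ty": 0, "tz": -0.001, "rx": 0, "ry": 0, "rz": 0, "gripper": 45},
    {"tx": 0, "ty": 0, "tz": 0, "rx": 0, "ry": 0, "rz": 0, "gripper": 45}
  ]
}}

```text
time_s: 26.35
tool_pos: [0.4248, -0.3852, 0.0543]
tcp_rot: [[-0.993, 0.114, 0.0], [0.114, 0.993, -0.0], [-0.0, -0.0, -1.0]]
ft_force: [0.4, 0.1, -0.9]
opening: 0.579
grasp_force: 19.9
```

>>> {"api": "arm_command", "payload": {
  "commands": [
    {"tx": 0, "ty": 0, "tz": -0.001, "rx": 0, "ry": 0, "rz": 0, "gripper": 45},
    {"tx": 0, "ty": 0, "tz": -0.001, "rx": 0, "ry": 0, "rz": 0, "gripper": 45},
    {"tx": 0, "ty": 0, "tz": 0, "rx": 0, "ry": 0, "rz": 0, "gripper": 45}
  ]
}}

```text
time_s: 26.72
tool_pos: [0.4248, -0.3851, 0.0521]
tcp_rot: [[-0.993, 0.114, -0.0], [0.114, 0.993, 0.0], [0.0, 0.0, -1.0]]
ft_force: [-0.0, 0.6, -1.1]
opening: 0.572
grasp_force: 19.9
```

>>> {"api": "arm_command", "payload": {
  "commands": [
    {"tx": 0, "ty": 0, "tz": -0.001, "rx": 0, "ry": 0, "rz": 0, "gripper": 45},
    {"tx": 0, "ty": 0, "tz": 0, "rx": 0, "ry": 0, "rz": 0, "gripper": 45}
  ]
}}

```text
time_s: 26.98
tool_pos: [0.4248, -0.3852, 0.0514]
tcp_rot: [[-0.993, 0.114, 0.0], [0.114, 0.993, -0.0], [-0.0, -0.0, -1.0]]
ft_force: [-0.0, 0.4, 1.7]
opening: 0.572
grasp_force: 19.9
```

>>> {"api": "arm_command", "payload": {
  "commands": [
    {"tx": 0, "ty": 0, "tz": 0, "rx": 0, "ry": 0, "rz": 0, "gripper": 70},
    {"tx": 0, "ty": 0, "tz": 0, "rx": 0, "ry": 0, "rz": 0, "gripper": 100},
    {"tx": 0, "ty": 0, "tz": 0, "rx": 0, "ry": 0, "rz": 0, "gripper": 100},
    {"tx": 0, "ty": 0, "tz": 0, "rx": 0, "ry": 0, "rz": 0, "gripper": 100},
    {"tx": 0, "ty": 0, "tz": 0.03, "rx": 0, "ry": 0, "rz": 0, "gripper": 100}
  ]
}}

```text
time_s: 27.6
tool_pos: [0.4242, -0.3844, 0.0799]
tcp_rot: [[-0.993, 0.114, -0.003], [0.114, 0.993, 0.004], [0.003, 0.003, -1.0]]
ft_force: [0.3, -0.3, 0.1]
opening: 1.002
grasp_force: 0.0
```

>>> {"api": "arm_command", "payload": {
  "commands": [
    {"tx": 0, "ty": 0, "tz": 0.05, "rx": 0, "ry": 0, "rz": 0, "gripper": 100},
    {"tx": 0, "ty": 0, "tz": 0.06, "rx": 0, "ry": 0, "rz": 0, "gripper": 100},
    {"tx": 0, "ty": 0.06, "tz": 0, "rx": 0, "ry": 0, "rz": 0, "gripper": 100},
    {"tx": 0, "ty": 0.06, "tz": 0, "rx": 0, "ry": 0, "rz": 0, "gripper": 100},
    {"tx": 0, "ty": 0.06, "tz": 0, "rx": 0, "ry": 0, "rz": 0, "gripper": 100}
  ]
}}

```text
time_s: 28.22
tool_pos: [0.4245, -0.2034, 0.1914]
tcp_rot: [[-0.993, 0.115, 0.0], [0.115, 0.993, -0.0], [-0.0, -0.0, -1.0]]
ft_force: [-0.2, -0.1, -1.0]
opening: 1.003
grasp_force: 0.0
```

>>> {"api": "arm_command", "payload": {
  "commands": [
    {"tx": 0, "ty": 0.06, "tz": 0, "rx": 0, "ry": 0, "rz": 0, "gripper": 100},
    {"tx": 0, "ty": 0, "tz": 0, "rx": 0, "ry": 0, "rz": 0, "gripper": 100},
    {"tx": 0, "ty": 0, "tz": 0, "rx": 0, "ry": 0, "rz": 0, "gripper": 100},
    {"tx": 0, "ty": 0, "tz": 0, "rx": 0, "ry": 0, "rz": 0, "gripper": 100}
  ]
}}

```text
time_s: 28.72
tool_pos: [0.4249, -0.1463, 0.1911]
tcp_rot: [[-0.993, 0.116, -0.0], [0.116, 0.993, -0.0], [-0.0, -0.0, -1.0]]
ft_force: [-0.3, -0.4, 0.3]
opening: 0.996
grasp_force: 0.0
```

```bash
python3 - <<'E'
from h import *
b,e=snap('top','t11');P=cloud('top',e)
for k,c,lo,hi,r in(('thin',(.6195,.252),.083,.1,.07),('thick',(.5795,-.2645),.083,.1,.07),('vase',(.4247,-.3845),.095,.115,.05),('collar',(.417,.386),.036,.06,.06)):
    m=(np.hypot(P[:,:,0]-c[0],P[:,:,1]-c[1])<r)&(P[:,:,2]>lo)&(P[:,:,2]<hi)
    if m.sum()>10: print(k,m.sum(),np.median(P[m],0).round(4),cv2.minAreaRect(P[m][:,:2].astype(np.float32)))
st()
cv2.imwrite('pics/c12.png',cv2.resize(b[130:270,100:430],(800,339),interpolation=2)[:,:,::-1])
E
```

```text
thin 178 [0.6118 0.2482 0.0901] ((0.6177648901939392, 0.25151318311691284), (0.03744389861822128, 0.06418309360742569), 15.453018188476562)
thick 302 [ 0.5867 -0.2717  0.0897] ((0.5852866768836975, -0.26969200372695923), (0.06398903578519821, 0.05251619964838028), 51.792564392089844)
vase 104 [ 0.4232 -0.3841  0.1034] ((0.42289599776268005, -0.38348326086997986), (0.029408758506178856, 0.03282769396901131), 83.22813415527344)
collar 241 [0.4183 0.386  0.0444] ((0.42024657130241394, 0.38540077209472656), (0.05817018821835518, 0.058683838695287704), 79.83296203613281)
28.77 [ 0.4249 -0.1463  0.1911] [[-0.993, 0.116, -0.0], [0.116, 0.993, -0.0], [0.0, -0.0, -1.0]] [ 0.5 -0.6  0.3] 0.998 0.0
```

View pics/c12.png

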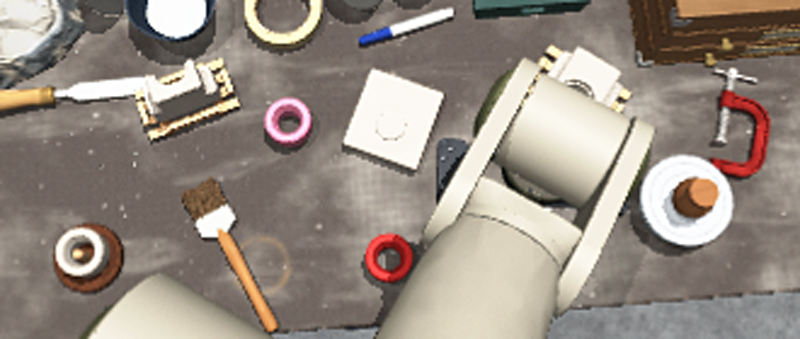

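The picture shows the collar round the post (83,252), the thin half in the narrow cradle (187,95), the thick half in the wide one (585,75) and the vase upright on the wheel (690,200). The gripper is clear of everything.

```bash
python3 -c "
from rig import robot
print(robot.finish_job())"
```

```text
the job is handed in; nothing more can be done
None
```

I handed the job in at about 29 s of the 120 s allowed (no verdict returned): in the last images the collar is over its post, each half sits flat in its own cradle, and the vase stands upright in the middle of the banding wheel.

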